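Edge-check power modules in a slide-jaw fixture and turn them over

TASK

Open the fixture's slide jaw, stand every module from the grey pad on edge in it with its seam edge up, and close the jaw firmly on them. Then with the probe trace each seam lightly and slowly (3 cm/s), touching or just clear of it, from the red dot to the other end, white module first, then yellow, then blue, and lay the probe back in its cradle the way it was. Finally open the jaw fully, lay the modules on the orange pad turned over, fins down and circuit face up, and leave everything else on the bench where it is.

Things in the scene. Friction and masses are not known exactly. Their poses are not given: they have to be found in the camera images.
- module_white: white power module, 44 (x) x 52 (y) x 20 (z) mm, 90 g: green circuit face below, white case, aluminium fins on top. Origin: centre of the circuit face (z = 0). Starts fins up, -x side roughly to the robot's right (world -y); along y on that side (x = -22 mm, z = 7 mm) runs the black seam, 3 mm wide; red dot at its y = +22.5 mm end. Grip by the ends, y = +-26 mm. May be absent.
- module_yellow: yellow power module, 44 (x) x 52 (y) x 20 (z) mm, 90 g: green circuit face below, yellow case, aluminium fins on top. Origin: centre of the circuit face (z = 0). Starts fins up, -x side roughly to the robot's right (world -y); along y on that side (x = -22 mm, z = 7 mm) runs the black seam, 3 mm wide; red dot at its y = +22.5 mm end. Grip by the ends, y = +-26 mm. May be absent.
- module_blue: blue power module, 44 (x) x 52 (y) x 20 (z) mm, 90 g: green circuit face below, blue case, aluminium fins on top. Origin: centre of the circuit face (z = 0). Starts fins up, -x side roughly to the robot's right (world -y); along y on that side (x = -22 mm, z = 7 mm) runs the black seam, 3 mm wide; red dot at its y = +22.5 mm end. Grip by the ends, y = +-26 mm. May be absent.
- in_pad: light grey pad 250 (x) x 150 (y) x 3 mm, fixed, where the modules start. Origin: centre of its underside
- out_pad: orange pad 250 (x) x 150 (y) x 3 mm, fixed, for finished modules. Origin: centre of its underside
- fixture: slide-jaw fixture; origin under the centre of its base plate, 115 (x) x 290 (y) x 12 mm, on which modules stand (52 mm side along y). Stations at y = -95, 0, 95 mm: a fixed steel block (34 mm wide in y, top at z = 38 mm) with its face at x = -27.5 mm and, facing it, a like blue moving block, face at x = 6.5 mm minus the joint value. A module on edge takes 20 of the 34 mm open gap
- jaw (a joint): slide of the blue jaw (three blocks on one bar), m: 0 fully open, 0.022 shut, growing along the fixture's -x; it stops at about 0.014 on modules standing in it. Starts part-closed. Slide friction of 5 N keeps it where it is left; push with 10 N or more to close it firmly
- jaw_post (a point): centre of the top of the red post (18 mm across, 40 mm tall, from z = 22.5 to 62.5 mm) on the middle of the moving bar; grip it from above to slide the jaw
- probe: inspection probe: orange handle 110 (x) x 12 (y) x 14 (z) mm, origin at the handle's centre; a thin steel rod leaves its +x end and bends down. Weighs 30 g
- probe_tip (a point): the probe's tip, at (80, 0, -47) mm in the probe's frame
- cradle: grey cradle for the probe, fixed; origin: centre of its underside. Two forked posts at x = +-38 mm (68 mm free between them for fingers) carry the handle along the cradle's x, its centre 62 mm above the origin (forks 20 mm wide, floor at 55, tops at 69 mm); the tip hangs beyond the +x end
- tape_roll: bystander, to be left alone: clear roll of tape lying flat, 60 mm across, 18 mm high; origin under its centre
- screwdriver: bystander, to be left alone: screwdriver lying beyond the fixture; origin under its middle
- scrap_board: bystander, to be left alone: green circuit board 70 x 90 mm, 21 mm at its highest, lying flat; origin under its centre
- capacitor: bystander, to be left alone: metal can 22 mm across, 24 mm tall; origin under its centre
Not all that is in view belongs to the job. Leave any purple look-alike of the module_yellow alone. There is more than one size of the probe; the job needs the smaller.

How it is judged:
By the outcome, as a careful person would: the job done as asked, in the order asked, and still so for the second after the job is handed in, with the robot touching nothing.
Of module_white, module_yellow, module_blue only 2 to 3 are there at a start; the rules pass over those that are not, and their reading is None.
At some moment in a run one of module_white, module_yellow, module_blue may be knocked a few centimetres aside while the robot is not near it.
It also fails if it takes over 210 s, if anything falls off the work surface, if the arm or the gripper's body presses on something with over 40 N, if the wrist force passes 120 N, or if a joint passes its speed limit or range.

ROBOT

A 6-joint arm with a two-finger parallel gripper is mounted at the origin on the work surface. World frame = base frame: x ahead of the robot, y to its left, z up, the work surface at z = 0. Lengths are in m, angles in rad, forces in N, time in s.
With the tool pointing down it reaches from about 0.225 to 0.875 m from the base axis. Payload 3.4 kg.
Tool frame: the origin (TCP) lies on the mounting face of the last link; the fingertips stand 173 mm ahead of it and the grasp point (between the pads) lies 155 mm ahead of it; z points along the fingers, y is the line along which they close (so a half turn about z gives the same grasp; the last joint's range is limited). The gripper opens to 85 mm and grips with 20 to 120 N. Pads are 22 mm wide; open, the fingers measure 114 mm over their backs; the gripper's body (76 mm by 85 mm) begins 54 mm behind the grasp point. The pads swing forward as they close: fully open they stand 13 mm farther back than shut.
Start: joints at [-1.257, 0.276, 1.505, -0, 1.361, -0.121], TCP at [0.242, -0.522, 0.405] pointing down, gripper open.
Joint ranges: [-2.89, 2.89], [-0.75, 2.08], [0.22, 2.7], [-1.18, 4.32], [0.11, 2.71], [-2.7, 2.7]. Speed limits (rad/s): [2.57, 2.57, 3.14, 3.14, 3.14, 3.14].

INTERFACE

Orientations are given as a unit quaternion [w, x, y, z].
In Python, from rig import manip gives the robot as it stands.
- The arm moves only by the tool carry_out, never from a script. Its arguments are lists of equal length, an entry for each row: "linear": the shift along the world's x, y, z each as a share of 500 mm, from -1 to 1, a list of three; "angular": the turn, a rotation vector about the world's x, y, z each as a share of 0.08 rad, from -1 to 1, a list of three; "hand": the opening, from 0 (shut) to 1 (fully open). In form: {"linear": [[x, y, z], ...], "angular": [[rx, ry, rz], ...], "hand": [hand, ...]}. A call has 1 to 8 rows; each row shifts and turns the commanded pose from where the row before left it; what a row does not reach is not made up. A row lasts 1/12 s, in which the tool goes at most 41.7 mm and 7.16 degrees, less where a joint would pass 70% of its speed; a pose out of reach is approached as far as the arm can. A call with a number of a shift or a turn outside -1 to 1 is refused whole. A call with a gripper value outside its range is refused whole. The fingers move at their own pace and stop on an object; "force" is the grip in N (left out, the last holds). Time passes only in rows, so rows that do not move let the fingers close. It gives the time, the measured TCP pose, the force, the opening and the grip force at its end, in the units of the state.
- manip.get_state(): the state, without advancing time (a new reading comes with each control period).
- manip.get_image(name): name is "side" or "top"; returns the picture (400x640x3 uint8, red, green, blue); there is no depth.
- manip.camera_params(name): a dict with "fx", "fy", "cx", "cy" (pixels), "k1" (the pictures are not rectified: a ray, as slopes to the right and down, at radius r is drawn at 1 + k1 r^2 times it, then the intrinsics apply), "view" (4x4, takes a point from world to camera coordinates). Camera axes: x right, y down, z forward; pixel columns grow to the right and rows downward; lengths in m; the calibration is good to about 2 mm. A picture is of the moment at which its call begins. camera_params takes no time and is no camera call.
- manip.sign_off(): hands the job in; it is judged then, once.
The state is a dict: "clock": time; "qpos": joint angles; "qd": joint speeds; "effort": joint torques, N m; "position": TCP position; "ee_rot": TCP orientation; "contact_force": force on the tool from outside, world axes, zero at the start; "moment": the same for the moment, N m; "width": finger opening in m; "gripper_force": force on a finger pad.
Only numpy, scipy, OpenCV 4.12 (cv2) and the standard library are available. Lean on these libraries where they do the work, as an engineer would, in place of code of your own. Each camera call takes 0.05 s, during which the arm holds its last target. There are 200 camera calls.

## Working session

There is one attempt and no reset: what is moved stays moved. The work goes in short steps, Python scripts to look and compute and a tool call to move; the robot and the scene stay as the last step left them, time stands still between calls to the robot, and variables do not carry over. Pictures are saved under pics/ and viewed, at most 14 in all, crops included, and the job is handed in when it is done.

Besides the shell and the picture viewer there is one more tool, called in YAML: its name, and indented under it one key for each argument. carry_out: Moves the arm, as the interface text tells. Its arguments: {"type":"object","properties":{"linear":{"type":"array"},"angular":{"type":"array"},"hand":{"type":"array"},"force":{"type":"number"}},"required":["linear","angular","hand"]}

```bash
ls; mkdir -p pics; python3 - <<'E'
from rig import manip
import cv2
for n in("side","top"):
    im=manip.get_image(n); cv2.imwrite(f"pics/{n}0.png",im[:,:,::-1])
    print(n,manip.camera_params(n))
print(manip.get_state())
E
```

```text
pics
side {'fx': 442.6571988096445, 'fy': 442.6571988096445, 'cx': 317.7312097407332, 'cy': 204.5120201359164, 'k1': 0.04089796115491112, 'view': array([[-0.70734838, -0.70685424, -0.00391813,  0.44289246],
       [-0.35522571,  0.36025533, -0.8625722 ,  0.22644792],
       [ 0.61112434, -0.60874723, -0.50591882,  1.00391674],
       [ 0.        ,  0.        ,  0.        ,  1.        ]])}
top {'fx': 458.5737081129009, 'fy': 458.5737081129009, 'cx': 316.81253373722717, 'cy': 198.0859174682551, 'k1': -0.04313994849208745, 'view': array([[ 2.97695415e-02, -9.99555145e-01,  1.81305354e-03,
         8.63872416e-02],
       [-9.97674021e-01, -2.98246963e-02, -6.12946641e-02,
         5.05074206e-01],
       [ 6.13214706e-02,  1.58776352e-05, -9.98118068e-01,
         1.55780550e+00],
       [ 0.00000000e+00,  0.00000000e+00,  0.00000000e+00,
         1.00000000e+00]])}
{'clock': 0.1, 'qpos': array([-1.25701587e+00,  2.76515488e-01,  1.50597866e+00, -9.11762666e-06,
        1.36071189e+00, -1.21002904e-01]), 'qd': array([ 0.00129601, -0.00036587, -0.00349645,  0.0013761 , -0.00017775,
       -0.00066894]), 'effort': array([ 8.55718863e-04, -4.17699945e+01, -2.46405977e+01, -3.45263279e-04,
        5.79659725e-03,  1.18764228e-05]), 'position': array([ 0.24213272, -0.52132978,  0.40394637]), 'ee_rot': array([-8.02521153e-04,  9.76462818e-01,  2.15684292e-01, -8.20730858e-05]), 'contact_force': array([ 0.15582635, -0.47858617,  0.40662684]), 'moment': array([ 0.00378837, -0.00391726, -0.03688517]), 'gripper_force': 0.0, 'width': 0.08560828846364095}
```

View pics/top0.png

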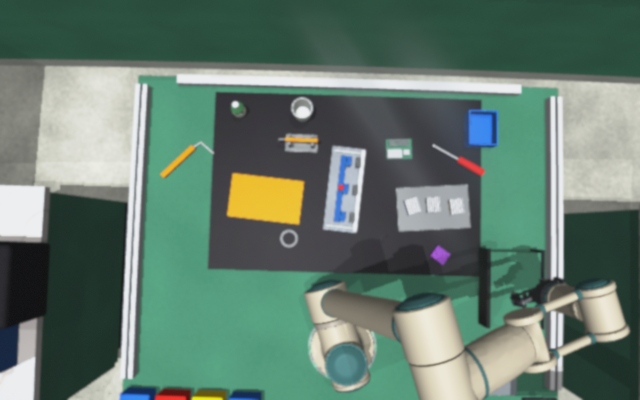

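View pics/side0.png

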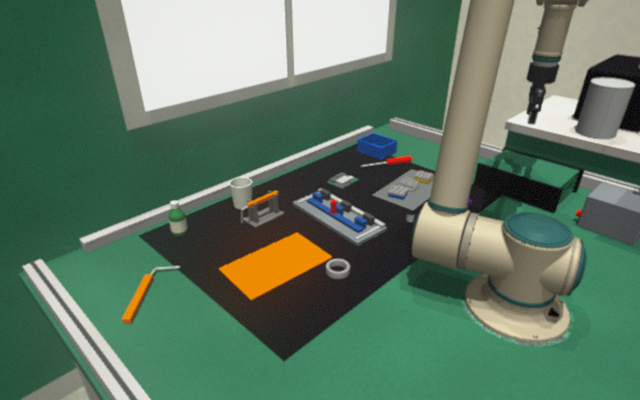

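Top view: grey pad (433,207) with three modules (413,205), (434,204) and (457,205). The fixture is at (345,188), the orange pad at (265,198) and the cradle with the probe at (300,142). Possible confusions are the large probe at (185,160), the purple look-alike at (441,255) and the scrap board at (399,149). I choose the probe in the cradle and the three modules on the pad, and check them in crops.

```bash
cat > h.py <<'E'
import numpy as np, cv2
from scipy.optimize import least_squares
from rig import manip
P={n:manip.camera_params(n) for n in("side","top")}
def proj(n,X):
    p=P[n];X=np.atleast_2d(X);c=X@p["view"][:3,:3].T+p["view"][:3,3]
    s=c[:,:2]/c[:,2:];s=s*(1+p["k1"]*(s**2).sum(1,keepdims=True))
    return s*[p["fx"],p["fy"]]+[p["cx"],p["cy"]]
def onz(n,uv,z):
    f=lambda q:(proj(n,[q[0],q[1],z])[0]-uv)
    return least_squares(f,[.5,0.]).x
def tri(a,b):  # top uv, side uv
    f=lambda q:np.r_[proj("top",q)[0]-a,proj("side",q)[0]-b]
    r=least_squares(f,[.5,0,.03]);return r.x,abs(r.fun).max()
def crop(im,x,y,w,h,k):
    return cv2.resize(im[y:y+h,x:x+w],None,fx=k,fy=k,interpolation=cv2.INTER_CUBIC)
E
python3 - <<'E'
import cv2,numpy as np
from h import crop
t=cv2.imread("pics/top0.png");s=cv2.imread("pics/side0.png")
a=crop(t,390,180,90,85,5);cv2.imwrite("pics/a.png",np.hstack([crop(t,390,180,90,60,8)]))
cv2.imwrite("pics/b.png",np.hstack([crop(t,270,125,100,120,5)[:,:], cv2.resize(t[195:255,265:325],None,fx=5,fy=5)[:0] if 0 else np.zeros((600,0,3),np.uint8)]))
cv2.imwrite("pics/c.png",crop(s,230,160,200,95,4))
E
```

```text
(no output)
```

View pics/a.png

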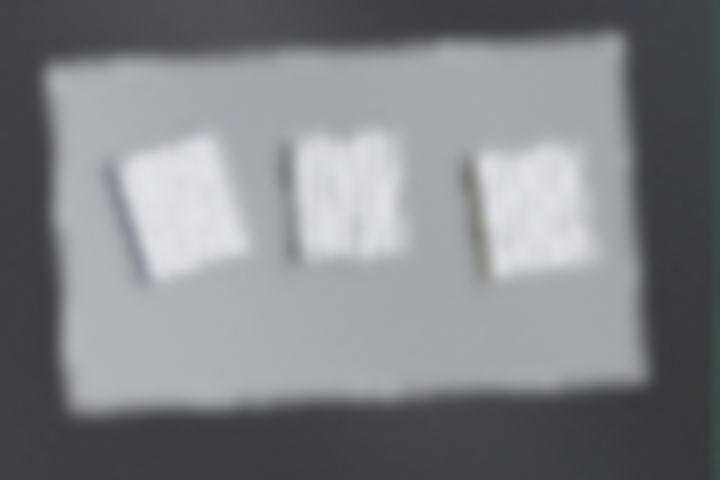

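View pics/b.png

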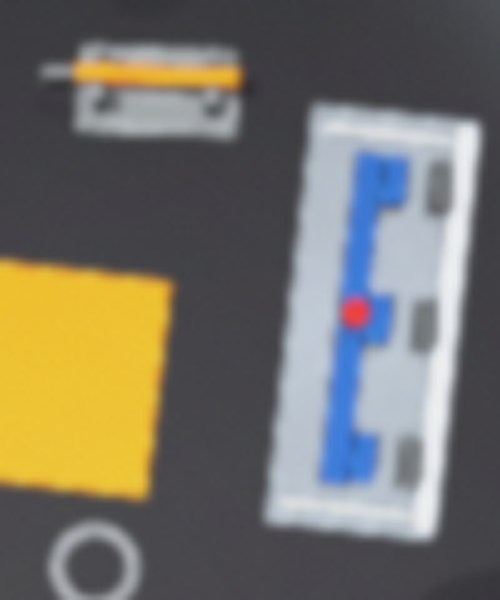

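View pics/c.png

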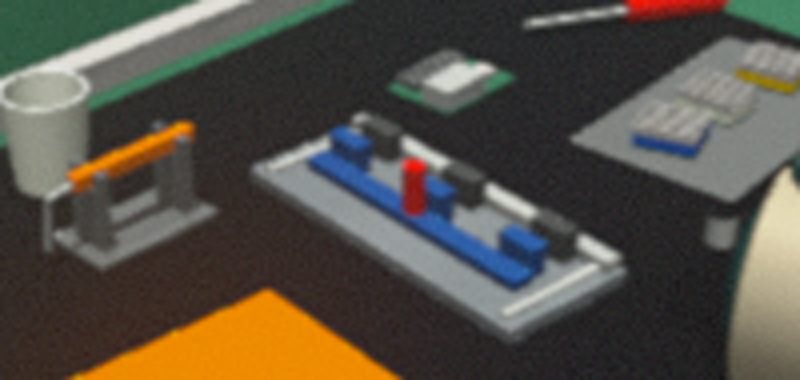

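The crops settle the choice: blue is at about (413,205), white (434,204) and yellow (457,205). The small probe lies in its cradle with the tip to image-left (+Y). The jaw is part-closed with its red post at (341,188). Next I fit the poses.

```bash
cat >> h.py <<'E'
def T(p,k,x,y): p=np.array(p,float);return (p+.5)/k-.5+[x,y]
def rect(n,uv,z,L,W):
    """fit centre,yaw of LxW rectangle at height z to corner pixels ordered like (+,+),(+,-),(-,-),(-,+)"""
    loc=np.array([[L,W],[L,-W],[-L,-W],[-L,W]])/2
    q=np.array([onz(n,a,z) for a in uv]);c=q.mean(0)
    ang=np.angle(np.sum((loc@[1,-1j])*(q-c)@np.array([1,1j])))
    R=np.array([[np.cos(ang),-np.sin(ang)],[np.sin(ang),np.cos(ang)]])
    return c,ang,abs(q-c-loc@R.T).max()
E
python3 - <<'E'
from h import *
A=lambda p:T(p,8,390,180);B=lambda p:T(p,5,270,125);C=lambda p:T(p,4,230,160)
# module local: x~+Y(image left), y~-X(image down). (+,+)=left-down,(+,-)=left-up,(-,-)=right-up,(-,+)=right-down
for n,u in dict(blue=[(152,282),(118,160),(215,132),(250,250)],white=[(300,262),(292,138),(395,132),(405,255)],yellow=[(490,278),(470,155),(578,145),(595,262)]).items():
    print(n,rect("top",A(u),.023,.044,.052))
print("fix",rect("top",B([(265,525),(312,103),(482,122),(435,540)]),.012,.115,.290))
for n,t,s in [("post",(356,313),(413,166)),("hand+x",(75,72),(74,180)),("hand-x",(243,77),(190,129)),("fixL",(312,103),(357,115)),("fixD",(265,525),(252,168)),]:
    print(n,tri(B(t),C(s)))
print("fix corners side",[onz("side",a,.012) for a in C([(252,168),(360,113),(628,262),(512,332)])])
print("in pad",[onz("top",a,.003) for a in A([(45,65),(625,35),(650,382),(70,412)])])
print("out pad",rect("top",np.array([(227.,220),(230,173.5),(304.5,181),(300,224.5)]),.003,.25,.15))
print("cradle",[onz("top",a,.0) for a in B([(75,130),(238,138)])], "side mod blue corner",onz("side",C([(635,140)])[0],.003))
print("tape",onz("top",(289,238.5),.018))
print("handle",onz("top",B([(75,72)])[0],.069),onz("top",B([(243,77)])[0],.069))
E
```

```text
Traceback (most recent call last):
  File "h.py", line 22, in rect
    ang=np.angle(np.sum((loc@[1,-1j])*(q-c)@np.array([1,1j])))
                        ~~~~~~~~~~~~~^^~~~~
ValueError: operands could not be broadcast together with shapes (4,) (4,2)
```

```bash
sed -i 's/\*(q-c)@np.array(\[1,1j\])))/*((q-c)@np.array([1,1j]))))/' h.py
cat > m.py <<'E'
from h import *
A=lambda p:T(p,8,390,180);B=lambda p:T(p,5,270,125);C=lambda p:T(p,4,230,160)
for n,u in dict(blue=[(152,282),(118,160),(215,132),(250,250)],white=[(300,262),(292,138),(395,132),(405,255)],yellow=[(490,278),(470,155),(578,145),(595,262)]).items():
    print(n,rect("top",A(u),.023,.044,.052))
print("fix",rect("top",B([(265,525),(312,103),(482,122),(435,540)]),.012,.115,.290))
for n,t,s in [("post",(356,313),(413,166)),("hand+x",(75,72),(74,180)),("hand-x",(243,77),(190,129)),("fixL",(312,103),(357,115)),("fixD",(265,525),(252,168)),]:
    print(n,tri(B(t),C(s)))
print("fix corners side",[onz("side",a,.012) for a in C([(252,168),(360,113),(628,262),(512,332)])])
print("in pad",[onz("top",a,.003) for a in A([(45,65),(625,35),(650,382),(70,412)])])
print("out pad",rect("top",np.array([(227.,220),(230,173.5),(304.5,181),(300,224.5)]),.003,.15,.25), [onz("top",a,.003) for a in np.array([(227.,220),(230,173.5),(304.5,181),(300,224.5)])])
print("cradle",[onz("top",a,.0) for a in B([(75,130),(238,138)])], "side mod blue corner",onz("side",C([(635,140)])[0],.003))
print("tape",onz("top",(289,238.5),.018))
print("handle",onz("top",B([(75,72)])[0],.069),onz("top",B([(243,77)])[0],.069))
E
python3 m.py
```

```text
blue (array([ 0.48687038, -0.22641193]), np.float64(1.880909051339541), np.float64(0.0014144295375597138))
white (array([ 0.49291672, -0.29690749]), np.float64(1.660106623047964), np.float64(0.0006852470539671987))
yellow (array([ 0.48959286, -0.3768265 ]), np.float64(1.7297626516530453), np.float64(0.0017647012661853832))
fix (array([0.53716416, 0.00761723]), np.float64(1.487776334452835), np.float64(0.0024318038646277684))
post (array([0.53902973, 0.02327323, 0.06163565]), np.float64(0.2947003617247219))
hand+x (array([0.69335566, 0.21430651, 0.06622158]), np.float64(0.2759842882286989))
hand-x (array([0.69501906, 0.10303191, 0.0634098 ]), np.float64(0.16858197639766104))
fixL (array([0.64617852, 0.02574003, 0.0671431 ]), np.float64(11.853182852918792))
fixD (array([0.47104061, 0.15038012, 0.1351092 ]), np.float64(26.231130374931183))
fix corners side [array([0.68584986, 0.05134664]), array([ 0.68965127, -0.07248851]), array([ 0.39454229, -0.04713044]), array([0.39719204, 0.07692617])]
in pad [array([ 0.54727336, -0.16920842]), array([ 0.56808901, -0.4223891 ]), array([ 0.41758922, -0.43482555]), array([ 0.39752972, -0.18296217])]
out pad (array([0.49219257, 0.27923588]), np.float64(1.5219733704917098), np.float64(0.057355665723708385)) [array([0.41800251, 0.40909816]), array([0.57955569, 0.40540173]), array([0.5610637 , 0.14583398]), array([0.4101484 , 0.15660964])]
cradle [array([0.66575351, 0.21867583]), array([0.66350898, 0.10483502])] side mod blue corner [ 0.50951446 -0.20820916]
tape [0.36135654 0.19204508]
handle [0.69355698 0.21493315] [0.69351881 0.10256687]
```

```bash
cat > plan.py <<'E'
import sys,numpy as np
from scipy.spatial.transform import Rotation as R
from rig import manip
def Rt(yaw,tilt):
    """tool y along (cos yaw,sin yaw,0); tilt>0: tool points down and toward +Y (left of tool y)"""
    y=np.array([np.cos(yaw),np.sin(yaw),0]);l=np.array([-np.sin(yaw),np.cos(yaw),0])
    z=np.sin(tilt)*l-np.cos(tilt)*np.array([0,0,1]);return np.c_[np.cross(y,z),y,z]
def plan(p,yaw,tilt,n=None,q=True):
    s=manip.get_state();Q=s["ee_rot"];cur=R.from_quat(Q,scalar_first=True)
    rv=(R.from_matrix(Rt(yaw,tilt))*cur.inv()).as_rotvec();d=np.array(p)-s["position"]
    n=n or int(np.ceil(max(np.linalg.norm(d)/.04,np.linalg.norm(rv)/.079,1)))
    print("n",n,"lin/row",np.round(d/n/.5,4),"ang/row",np.round(rv/n/.08,3),"| pos",np.round(s["position"],4),"F",np.round(s["contact_force"],1),"w",round(s["width"],4),"g",round(s["gripper_force"],1),"q",np.round(s["qpos"],2),"t",round(s["clock"],1))
if __name__=="__main__":
    a=[float(v) for v in sys.argv[1:]];plan(a[:3],a[3],np.radians(a[4]),int(a[5]) if len(a)>5 else None)
E
python3 plan.py .539 .0233 .30 -.083 0 16
```

```text
n 16 lin/row [ 0.0371  0.0681 -0.013 ] ang/row [-0.001 -0.001  0.823] | pos [ 0.2421 -0.5213  0.4039] F [ 0.2 -0.5  0.4] w 0.0856 g 0.0 q [-1.26  0.28  1.51 -0.    1.36 -0.12] t 0.1
```

carry_out:
  linear:
    - [0.037,0.068,0]
    - [0.037,0.068,0]
    - [0.037,0.068,0]
    - [0.037,0.068,0]
    - [0.037,0.068,0]
    - [0.037,0.068,0]
    - [0.037,0.068,0]
    - [0.037,0.068,0]
  angular:
    - [0,0,0.82]
    - [0,0,0.82]
    - [0,0,0.82]
    - [0,0,0.82]
    - [0,0,0.82]
    - [0,0,0.82]
    - [0,0,0.82]
    - [0,0,0.82]
  hand: [1,1,1,1,1,1,1,1]
  force: 80

```text
clock: 0.77
position: [0.3905, -0.2477, 0.4045]
ee_rot: [-0.0, 0.886, 0.463, -0.0]
contact_force: [-0.3, -0.3, 0.4]
width: 0.0849
gripper_force: 0.0
```

carry_out:
  linear:
    - [0.037,0.068,0]
    - [0.037,0.068,0]
    - [0.037,0.068,0]
    - [0.037,0.068,0]
    - [0.037,0.068,0]
    - [0.037,0.068,0]
    - [0.037,0.068,0]
    - [0.037,0.068,0]
  angular:
    - [0,0,0.82]
    - [0,0,0.82]
    - [0,0,0.82]
    - [0,0,0.82]
    - [0,0,0.82]
    - [0,0,0.82]
    - [0,0,0.82]
    - [0,0,0.82]
  hand: [1,1,1,1,1,1,1,1]

```text
clock: 1.43
position: [0.5386, 0.0245, 0.4044]
ee_rot: [-0.0, 0.736, 0.677, -0.0]
contact_force: [1.1, 0.3, -0.5]
width: 0.0853
gripper_force: 0.0
```

```bash
python3 plan.py .539 .0233 .217 -.083 0 5
```

```text
n 5 lin/row [ 0.0002 -0.0005 -0.075 ] ang/row [ 0.    -0.001 -0.   ] | pos [0.5386 0.0245 0.4044] F [ 1.1  0.3 -0.5] w 0.0853 g 0.0 q [-0.08  0.22  1.58 -0.    1.34 -0.  ] t 1.4
```

carry_out:
  linear:
    - [0,0,-0.075]
    - [0,0,-0.075]
    - [0,0,-0.075]
    - [0,0,-0.075]
    - [0,-0.002,-0.075]
    - [0,0,0]
    - [0,0,0]
    - [0,0,0]
  angular:
    - [0,0,0]
    - [0,0,0]
    - [0,0,0]
    - [0,0,0]
    - [0,0,0]
    - [0,0,0]
    - [0,0,0]
    - [0,0,0]
  hand: [1,1,1,1,1,0,0,0]

```text
clock: 2.1
position: [0.5392, 0.0214, 0.2186]
ee_rot: [0.001, 0.737, 0.676, 0.001]
contact_force: [0.9, 0.1, 0.4]
width: 0.0515
gripper_force: 0.0
```

carry_out:
  linear:
    - [0,0,0]
    - [0,0,0]
    - [0,0,0]
    - [0,0,0]
    - [0,0,0]
    - [0,0,0]
  angular:
    - [0,0,0]
    - [0,0,0]
    - [0,0,0]
    - [0,0,0]
    - [0,0,0]
    - [0,0,0]
  hand: [0,0,0,0,0,0]

```text
clock: 2.6
position: [0.5385, 0.0215, 0.2198]
ee_rot: [0.001, 0.737, 0.676, 0.001]
contact_force: [-1.8, -0.1, 7.5]
width: 0.0143
gripper_force: 78.0
```

carry_out:
  linear:
    - [0.0004,0.005,0]
    - [0.0004,0.005,0]
    - [0.0004,0.005,0]
    - [0.0004,0.005,0]
  angular:
    - [0,0,0]
    - [0,0,0]
    - [0,0,0]
    - [0,0,0]
  hand: [0,0,0,0]

```text
clock: 2.93
position: [0.5393, 0.0304, 0.2198]
ee_rot: [0.002, 0.737, 0.676, -0.0]
contact_force: [-2.8, -4.8, 8.0]
width: 0.0146
gripper_force: 78.1
```

carry_out:
  linear:
    - [0.0002,0.003,0]
    - [0.0002,0.003,0]
    - [0.0002,0.003,0]
    - [0,0,0]
  angular:
    - [0,0,0]
    - [0,0,0]
    - [0,0,0]
    - [0,0,0]
  hand: [0,0,0,0]

```text
clock: 3.27
position: [0.5397, 0.0351, 0.2198]
ee_rot: [0.002, 0.737, 0.676, 0.0]
contact_force: [-2.2, -5.0, 8.0]
width: 0.0149
gripper_force: 78.1
```

carry_out:
  linear:
    - [0.0004,0.005,0]
    - [0.0004,0.005,0]
    - [0.0004,0.005,0]
    - [0,0,0]
  angular:
    - [0,0,0]
    - [0,0,0]
    - [0,0,0]
    - [0,0,0]
  hand: [0,0,0,0]

```text
clock: 3.6
position: [0.5402, 0.0406, 0.2198]
ee_rot: [0.004, 0.736, 0.677, -0.002]
contact_force: [-3.4, -14.4, 8.0]
width: 0.0151
gripper_force: 78.2
```

```bash
cat > pic.py <<'E'
import sys,cv2
from h import *
n,o,x,y,w,hh,k=sys.argv[1:];im=manip.get_image(n)[:,:,::-1]
cv2.imwrite("pics/full_"+o+".png",im);cv2.imwrite("pics/"+o+".png",crop(im,*map(int,(x,y,w,hh,k))))
E
python3 pic.py side d 280 120 160 120 5
```

```text
(no output)
```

View pics/d.png

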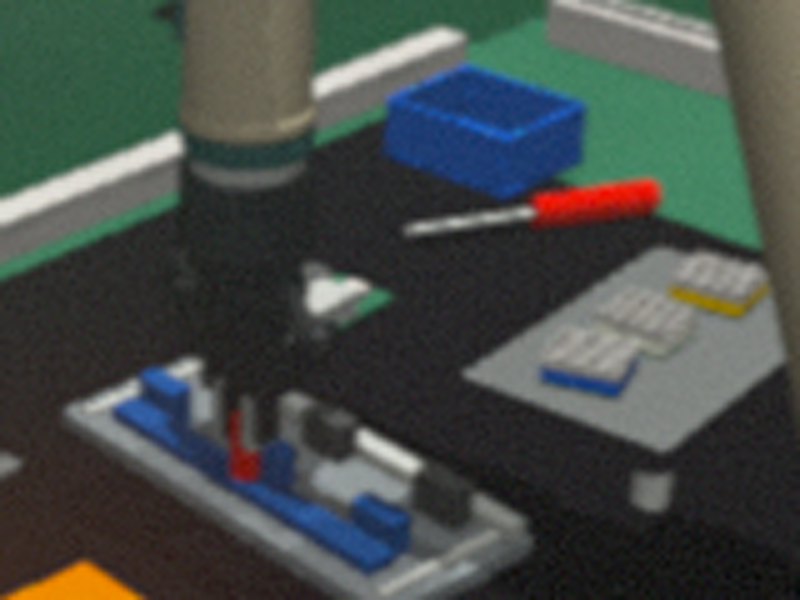

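Open at the stop (force 14 N). Releasing and computing the yellow pick.

```bash
cat >> plan.py <<'E'
E
cat > pick.py <<'E'
import sys
from plan import *
# args: cx cy cz yaw tilt(deg) back dz [n] [t e]
def tcp(c,yaw,th,back,t=.004,e=.004,D=.168):
    M=Rt(yaw,th);z=M[:,2];l=np.array([-np.sin(yaw),np.cos(yaw),0])
    s=1 if th>=0 else -1
    u=np.cos(th)*l*s+np.sin(abs(th))*np.array([0,0,1.])
    return np.array(c)+t*z+e*u-(D+back)*z
a=[float(v) for v in sys.argv[1:]]
p=tcp(a[:3],a[3],np.radians(a[4]),a[5],*(a[8:10] if len(a)>8 else []))+[0,0,a[6]]
print(np.round(p,4));plan(p,a[3],np.radians(a[4]),int(a[7]) if len(a)>7 and a[7] else None)
E
python3 pick.py .4896 -.3768 .013 .159 55 .08 .0
```

```text
[ 0.5209 -0.5719  0.1562]
n 16 lin/row [-0.0024 -0.0765 -0.0079] ang/row [0.757 0.031 0.175] | pos [0.5402 0.0405 0.2198] F [ -3.5 -14.2   7. ] w 0.015 g 78.2 q [-0.05  0.4   1.84 -0.01  0.9   0.04] t 3.6
```

carry_out:
  linear:
    - [0,-0.004,0]
    - [0,0,0]
    - [0,0,0]
    - [0,0,0.07]
    - [0,0,0.08]
    - [0,0,0.08]
  angular:
    - [0,0,0]
    - [0,0,0]
    - [0,0,0]
    - [0,0,0]
    - [0,0,0]
    - [0,0,0]
  hand: [1,1,1,1,1,1]

```text
clock: 4.15
position: [0.5395, 0.042, 0.3331]
ee_rot: [-0.001, 0.737, 0.676, -0.0]
contact_force: [1.1, -0.5, 0.1]
width: 0.0848
gripper_force: 0.0
```

```bash
python3 pick.py .4896 -.3768 .013 .159 55 .08 .04 16
```

```text
[ 0.5209 -0.5719  0.1962]
n 16 lin/row [-0.0023 -0.0767 -0.0171] ang/row [0.751 0.026 0.176] | pos [0.5395 0.042  0.3331] F [ 1.1 -0.5  0.1] w 0.0848 g 0.0 q [-0.05  0.28  1.69  0.    1.18  0.03] t 4.2
```

carry_out:
  linear:
    - [-0.0023,-0.077,0]
    - [-0.0023,-0.077,0]
    - [-0.0023,-0.077,0]
    - [-0.0023,-0.077,0]
    - [-0.0023,-0.077,0]
    - [-0.0023,-0.077,0]
    - [-0.0023,-0.077,0]
    - [-0.0023,-0.077,0]
  angular:
    - [0.75,0.026,0.176]
    - [0.75,0.026,0.176]
    - [0.75,0.026,0.176]
    - [0.75,0.026,0.176]
    - [0.75,0.026,0.176]
    - [0.75,0.026,0.176]
    - [0.75,0.026,0.176]
    - [0.75,0.026,0.176]
  hand: [1,1,1,1,1,1,1,1]

```text
clock: 4.82
position: [0.5305, -0.2681, 0.3328]
ee_rot: [-0.181, 0.676, 0.697, 0.156]
contact_force: [0.7, 0.6, -0.3]
width: 0.0852
gripper_force: 0.0
```

carry_out:
  linear:
    - [-0.0023,-0.077,0]
    - [-0.0023,-0.077,0]
    - [-0.0023,-0.077,0]
    - [-0.0023,-0.077,0]
    - [-0.0023,-0.077,0]
    - [-0.0023,-0.077,0]
    - [-0.0023,-0.077,0]
    - [-0.0023,-0.077,0]
  angular:
    - [0.75,0.026,0.176]
    - [0.75,0.026,0.176]
    - [0.75,0.026,0.176]
    - [0.75,0.026,0.176]
    - [0.75,0.026,0.176]
    - [0.75,0.026,0.176]
    - [0.75,0.026,0.176]
    - [0.75,0.026,0.176]
  hand: [1,1,1,1,1,1,1,1]

```text
clock: 5.48
position: [0.5214, -0.5759, 0.3325]
ee_rot: [-0.351, 0.575, 0.675, 0.301]
contact_force: [2.1, -0.0, -0.4]
width: 0.0853
gripper_force: 0.0
```

```bash
python3 pick.py .4896 -.3768 .013 .159 55 .08 .0; python3 pic.py side e 380 150 80 60 8
```

```text
[ 0.5209 -0.5719  0.1562]
n 5 lin/row [-0.0002  0.0016 -0.0705] ang/row [-0.002  0.005  0.002] | pos [ 0.5214 -0.5759  0.3325] F [ 2.1 -0.  -0.4] w 0.0853 g 0.0 q [-1.01  0.9   0.73  0.48  2.37 -0.97] t 5.5
```

View pics/full_e.png

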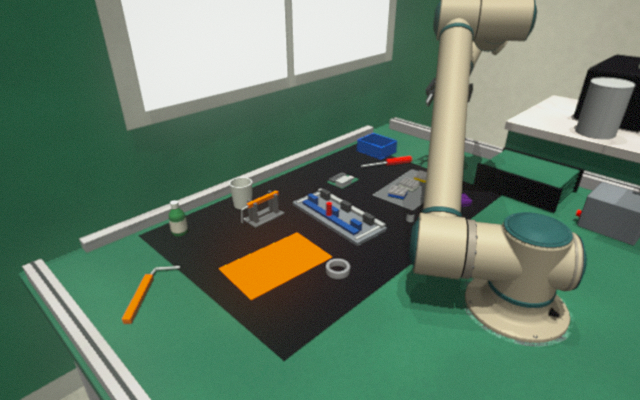

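carry_out:
  linear:
    - [0,0.0016,-0.07]
    - [0,0.0016,-0.07]
    - [0,0.0016,-0.07]
    - [0,0.0016,-0.07]
    - [0,0.0016,-0.07]
    - [0,0,0]
  angular:
    - [0,0,0]
    - [0,0,0]
    - [0,0,0]
    - [0,0,0]
    - [0,0,0]
    - [0,0,0]
  hand: [1,1,1,1,1,1]

```text
clock: 6.03
position: [0.521, -0.5688, 0.1485]
ee_rot: [-0.355, 0.576, 0.672, 0.3]
contact_force: [-0.4, 0.9, -1.0]
width: 0.0856
gripper_force: 0.0
```

```bash
python3 pick.py .4896 -.3768 .013 .159 55 .0 .0 4; python3 pic.py top f 420 170 80 60 10
```

```text
[ 0.5105 -0.5072  0.1103]
n 4 lin/row [-0.0052  0.0308 -0.0191] ang/row [-0.019 -0.019  0.006] | pos [ 0.521  -0.5688  0.1485] F [-0.4  0.9 -1. ] w 0.0856 g 0.0 q [-1.    1.02  0.93  0.39  2.09 -1.13] t 6.0
```

View pics/f.png

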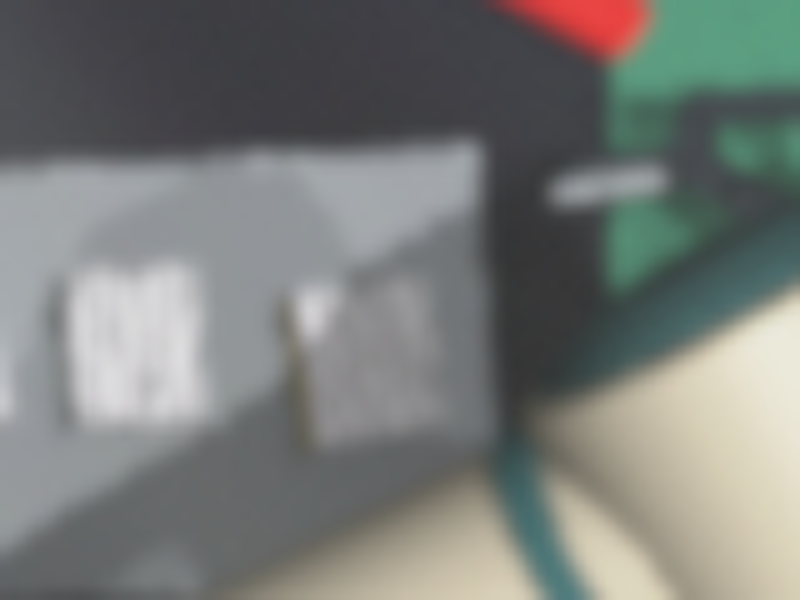

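Yellow is still in place at (457,206), and the upper finger's pad tip shows at (475,189). I'll check that tip against the geometry.

```bash
python3 - <<'E'
from h import *
from plan import R
s=manip.get_state();M=R.from_quat(s["ee_rot"],scalar_first=True).as_matrix()
for d in(.15,.155,.16,.165,.173): print(d,proj("top",s["position"]+M@[0,.046,d]))
E
python3 pick.py .4896 -.3768 .013 .159 55 .0 .0 4
```

```text
0.15 [[479.26850565 188.54826628]]
0.155 [[477.76788438 188.77513553]]
0.16 [[476.27228716 189.00123023]]
0.165 [[474.78169341 189.22655367]]
0.173 [[472.40709946 189.58547512]]
[ 0.5105 -0.5072  0.1103]
n 4 lin/row [-0.0054  0.0311 -0.0212] ang/row [-0.017 -0.011  0.004] | pos [ 0.5214 -0.5693  0.1528] F [-0.3 -0.1  1. ] w 0.0854 g 0.0 q [-1.    1.01  0.93  0.39  2.09 -1.13] t 6.1
```

carry_out:
  linear:
    - [-0.0054,0.031,-0.021]
    - [-0.0054,0.031,-0.021]
    - [-0.0054,0.031,-0.021]
    - [-0.0054,0.031,-0.021]
    - [0,0,0]
  angular:
    - [0,0,0]
    - [0,0,0]
    - [0,0,0]
    - [0,0,0]
    - [0,0,0]
  hand: [1,1,1,1,1]

```text
clock: 6.5
position: [0.5112, -0.5063, 0.1168]
ee_rot: [-0.351, 0.575, 0.675, 0.3]
contact_force: [-0.6, -0.1, 0.6]
width: 0.0857
gripper_force: 0.0
```

carry_out:
  linear:
    - [0,0,0]
    - [0,0,0]
    - [0,0,0]
    - [0,0,0]
    - [0,0,0]
    - [0,0,0]
  angular:
    - [0,0,0]
    - [0,0,0]
    - [0,0,0]
    - [0,0,0]
    - [0,0,0]
    - [0,0,0]
  hand: [0.3,0.3,0.3,0.3,0.3,0.3]
  force: 70

```text
clock: 7.0
position: [0.511, -0.5098, 0.1172]
ee_rot: [-0.349, 0.576, 0.675, 0.3]
contact_force: [1.2, -3.1, 5.3]
width: 0.05
gripper_force: 72.8
```

```bash
python3 pick.py .4896 -.3768 .013 .159 55 .0 .0 4
```

```text
[ 0.5105 -0.5072  0.1103]
n 4 lin/row [-0.0002  0.0013 -0.0034] ang/row [0.008 0.011 0.008] | pos [ 0.511  -0.5098  0.1172] F [ 1.2 -3.1  5.3] w 0.05 g 72.8 q [-0.97  0.97  1.14  0.38  1.92 -1.17] t 7.0
```

```bash
cat > place.py <<'E'
import sys,json
from plan import *
# grab: place.py g cx cy cz ; go: place.py p fx fy z up tilt [n] (fixture local x,y) ; w: world cx cy z yaw up tilt n
F=np.array([.5372,.0076]);fy=1.4878
a=sys.argv[1:];v=[float(x) for x in a[1:]]
if a[0]=="g":
    s=manip.get_state();M=R.from_quat(s["ee_rot"],scalar_first=True)
    o=M.inv().apply(s["position"]-np.array(v[:3]));json.dump(list(o),open("grab.json","w"));print("off",np.round(o,4))
else:
    o=np.array(json.load(open("grab.json")))
    if a[0]=="p":
        c=np.r_[F+R.from_euler("z",fy).as_matrix()[:2,:2]@v[:2],v[2]];yaw=fy-np.pi/2;v=v[3:]
    else: c=np.array(v[:3]);yaw=v[3];v=v[4:]
    M=Rt(yaw,np.radians(v[1]));p=c+M@o+[0,0,v[0]];print(np.round(p,4));plan(p,yaw,np.radians(v[1]),int(v[2]) if len(v)>2 else None)
E
python3 place.py g .4896 -.3768 .013; python3 place.py p -.011 -.095 .036 .10 -35 24
```

```text
off [ 0.0076  0.0007 -0.1701]
[0.6403 0.0922 0.271 ]
n 24 lin/row [0.0108 0.0502 0.0128] ang/row [-0.818 -0.029 -0.099] | pos [ 0.511  -0.5098  0.1172] F [ 1.2 -3.1  5.3] w 0.05 g 72.8 q [-0.97  0.97  1.14  0.38  1.92 -1.17] t 7.0
```

carry_out:
  linear:
    - [0,0,0.03]
    - [0,0,0.06]
    - [0,0,0.06]
    - [0,0,0.06]
  angular:
    - [0,0,0]
    - [0,0,0]
    - [0,0,0]
    - [0,0,0]
  hand: [0.3,0.3,0.3,0.3]

```text
clock: 7.33
position: [0.5106, -0.5088, 0.2216]
ee_rot: [-0.35, 0.576, 0.675, 0.3]
contact_force: [0.6, 0.1, -1.0]
width: 0.0501
gripper_force: 72.5
```

```bash
python3 place.py p -.011 -.095 .036 .10 -35 24
```

```text
[0.6403 0.0922 0.271 ]
n 24 lin/row [0.0108 0.0501 0.0041] ang/row [-0.818 -0.03  -0.098] | pos [ 0.5106 -0.5088  0.2216] F [ 0.6  0.1 -1. ] w 0.0501 g 72.5 q [-0.97  0.87  1.08  0.41  2.06 -1.1 ] t 7.3
```

carry_out:
  linear:
    - [0.011,0.05,0.016]
    - [0.011,0.05,0.016]
    - [0.011,0.05,0.016]
    - [0.011,0.05,0.016]
    - [0.011,0.05,0.016]
    - [0.011,0.05,0.016]
    - [0.011,0.05,0.016]
    - [0.011,0.05,0.016]
  angular:
    - [-0.82,-0.03,-0.1]
    - [-0.82,-0.03,-0.1]
    - [-0.82,-0.03,-0.1]
    - [-0.82,-0.03,-0.1]
    - [-0.82,-0.03,-0.1]
    - [-0.82,-0.03,-0.1]
    - [-0.82,-0.03,-0.1]
    - [-0.82,-0.03,-0.1]
  hand: [0.3,0.3,0.3,0.3,0.3,0.3,0.3,0.3]

```text
clock: 8.0
position: [0.5547, -0.3075, 0.2856]
ee_rot: [-0.171, 0.666, 0.714, 0.13]
contact_force: [0.5, -0.0, -1.2]
width: 0.05
gripper_force: 72.5
```

carry_out:
  linear:
    - [0.011,0.05,0]
    - [0.011,0.05,0]
    - [0.011,0.05,0]
    - [0.011,0.05,0]
    - [0.011,0.05,0]
    - [0.011,0.05,0]
    - [0.011,0.05,0]
    - [0.011,0.05,0]
  angular:
    - [-0.82,-0.03,-0.1]
    - [-0.82,-0.03,-0.1]
    - [-0.82,-0.03,-0.1]
    - [-0.82,-0.03,-0.1]
    - [-0.82,-0.03,-0.1]
    - [-0.82,-0.03,-0.1]
    - [-0.82,-0.03,-0.1]
    - [-0.82,-0.03,-0.1]
  hand: [0.3,0.3,0.3,0.3,0.3,0.3,0.3,0.3]

```text
clock: 8.67
position: [0.5985, -0.1073, 0.2853]
ee_rot: [0.018, 0.709, 0.703, -0.048]
contact_force: [0.1, 0.1, -2.2]
width: 0.0501
gripper_force: 72.6
```

carry_out:
  linear:
    - [0.011,0.05,0]
    - [0.011,0.05,0]
    - [0.011,0.05,0]
    - [0.011,0.05,0]
    - [0.011,0.05,0]
    - [0.011,0.05,0]
    - [0.011,0.05,0]
    - [0.011,0.05,0]
  angular:
    - [-0.82,-0.03,-0.1]
    - [-0.82,-0.03,-0.1]
    - [-0.82,-0.03,-0.1]
    - [-0.82,-0.03,-0.1]
    - [-0.82,-0.03,-0.1]
    - [-0.82,-0.03,-0.1]
    - [-0.82,-0.03,-0.1]
    - [-0.82,-0.03,-0.1]
  hand: [0.3,0.3,0.3,0.3,0.3,0.3,0.3,0.3]

```text
clock: 9.33
position: [0.6426, 0.0929, 0.2852]
ee_rot: [0.206, 0.703, 0.644, -0.222]
contact_force: [-0.5, -0.0, -0.5]
width: 0.05
gripper_force: 72.6
```

```bash
python3 place.py p -.011 -.095 .036 .05 -35 4;python3 pic.py top g 285 130 80 60 10
```

```text
[0.6403 0.0922 0.221 ]
n 4 lin/row [-0.0012 -0.0003 -0.0321] ang/row [0.018 0.009 0.011] | pos [0.6426 0.0929 0.2852] F [-0.5 -0.  -0.5] w 0.05 g 72.6 q [ 0.2   0.54  1.47 -0.6   1.36  0.49] t 9.3
```

View pics/full_g.png

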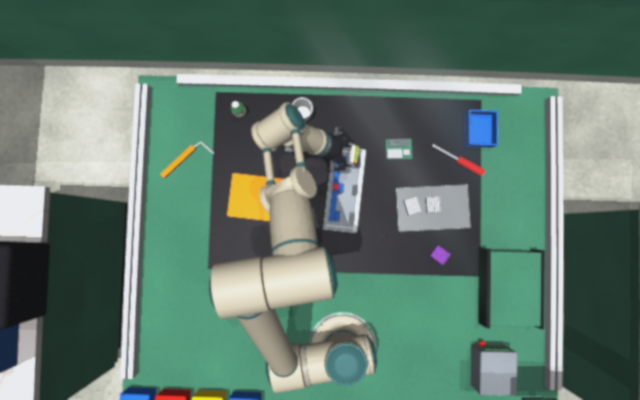

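carry_out:
  linear:
    - [-0.0012,0,-0.032]
    - [-0.0012,0,-0.032]
    - [-0.0012,0,-0.032]
    - [-0.0012,0,-0.032]
    - [0,0,0]
  angular:
    - [0.018,0.009,0.011]
    - [0.018,0.009,0.011]
    - [0.018,0.009,0.011]
    - [0.018,0.009,0.011]
    - [0,0,0]
  hand: [0.3,0.3,0.3,0.3,0.3]

```text
clock: 9.8
position: [0.639, 0.0914, 0.2174]
ee_rot: [0.2, 0.701, 0.647, -0.223]
contact_force: [-0.5, 0.1, -1.5]
width: 0.0501
gripper_force: 72.7
```

```bash
python3 place.py p -.011 -.095 .036 .0 -35 4;python3 pic.py side h 300 140 80 60 10
```

```text
[0.6403 0.0922 0.171 ]
n 4 lin/row [ 0.0006  0.0004 -0.0232] ang/row [-0.011 -0.022  0.   ] | pos [0.639  0.0914 0.2174] F [-0.5  0.1 -1.5] w 0.0501 g 72.7 q [ 0.2   0.6   1.55 -0.61  1.25  0.55] t 9.8
```

View pics/h.png

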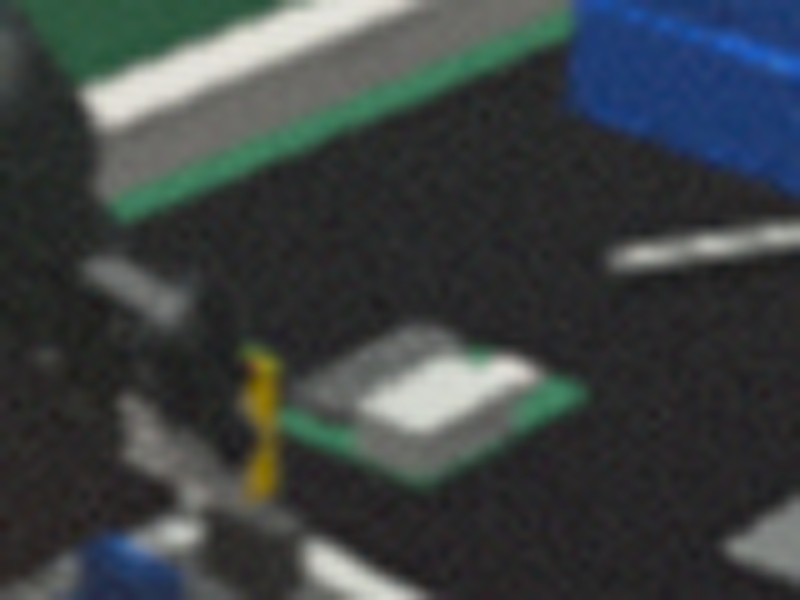

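```bash
cat > fx.py <<'E'
from h import *
from scipy.spatial.transform import Rotation as R
def fix(p):
    p=np.atleast_2d(p);return p@R.from_euler("z",1.4878).as_matrix().T+[.5372,.0076,0]
E
python3 - <<'E'
from fx import *
print("corners near end: top -x,+x, bottom -x,+x",(proj("side",fix([[x,-.069,z] for z in(.104,.06) for x in(-.021,-.001)]))-[300,140]+.5)*10-.5)
print("fixed block top corners",(proj("side",fix([[-.0275,-.112,.038],[-.0275,-.078,.038]]))-[300,140]+.5)*10-.5)
E
```

```text
corners near end: top -x,+x, bottom -x,+x [[276.71067575 367.9322441 ]
 [226.36041197 387.66144394]
 [275.70352057 496.64364503]
 [226.18563779 517.10280519]]
fixed block top corners [[200.75717462 502.404058  ]
 [271.80791413 542.02031365]]
```

carry_out:
  linear:
    - [0.0006,0.0004,-0.022]
    - [0.0006,0.0004,-0.022]
    - [0.0006,0.0004,-0.022]
    - [0.0006,0.0004,-0.018]
    - [0,0,-0.003]
    - [0,0,-0.003]
    - [0,0,0]
  angular:
    - [0,-0.02,0]
    - [0,-0.02,0]
    - [0,-0.02,0]
    - [0,-0.02,0]
    - [0,0,0]
    - [0,0,0]
    - [0,0,0]
  hand: [0.3,0.3,0.3,0.3,0.3,0.3,0.3]

```text
clock: 10.43
position: [0.6416, 0.0923, 0.1749]
ee_rot: [0.204, 0.702, 0.646, -0.219]
contact_force: [-0.3, -0.4, -1.4]
width: 0.0505
gripper_force: 72.7
```

carry_out:
  linear:
    - [0,0,-0.002]
    - [0,0,-0.002]
    - [0,0,0]
  angular:
    - [0,0,0]
    - [0,0,0]
    - [0,0,0]
  hand: [0.3,0.3,0.3]

```text
clock: 10.68
position: [0.6416, 0.0923, 0.1735]
ee_rot: [0.205, 0.702, 0.646, -0.218]
contact_force: [0.2, -0.2, -1.2]
width: 0.0499
gripper_force: 72.7
```

carry_out:
  linear:
    - [0,0,-0.002]
    - [0,0,-0.002]
    - [0,0,-0.002]
    - [0,0,0]
  angular:
    - [0,0,0]
    - [0,0,0]
    - [0,0,0]
    - [0,0,0]
  hand: [0.3,0.3,0.3,0.3]

```text
clock: 11.02
position: [0.6414, 0.0923, 0.17]
ee_rot: [0.204, 0.702, 0.646, -0.219]
contact_force: [-0.1, -0.6, -0.8]
width: 0.0501
gripper_force: 72.7
```

carry_out:
  linear:
    - [0,0,-0.002]
    - [0,0,0]
  angular:
    - [0,0,0]
    - [0,0,0]
  hand: [0.3,0.3]

```text
clock: 11.18
position: [0.6415, 0.0923, 0.1691]
ee_rot: [0.204, 0.702, 0.646, -0.219]
contact_force: [0.0, 0.6, -1.4]
width: 0.0498
gripper_force: 72.7
```

carry_out:
  linear:
    - [0,0,-0.002]
    - [0,0,0]
  angular:
    - [0,0,0]
    - [0,0,0]
  hand: [0.3,0.3]

```text
clock: 11.35
position: [0.6416, 0.0923, 0.1683]
ee_rot: [0.205, 0.702, 0.646, -0.219]
contact_force: [0.3, -0.1, -0.8]
width: 0.0502
gripper_force: 72.8
```

carry_out:
  linear:
    - [0,0,-0.002]
    - [0,0,0]
  angular:
    - [0,0,0]
    - [0,0,0]
  hand: [0.3,0.3]

```text
clock: 11.52
position: [0.6415, 0.0925, 0.1682]
ee_rot: [0.205, 0.702, 0.646, -0.219]
contact_force: [-1.4, 2.2, 4.9]
width: 0.05
gripper_force: 73.3
```

carry_out:
  linear:
    - [0,0,0]
    - [0,0,0]
    - [0,0,0]
    - [0,0,0.01]
    - [0,0,0.04]
    - [0,0,0.07]
    - [0,0,0.07]
    - [0,0,0.07]
  angular:
    - [0,0,0]
    - [0,0,0]
    - [0,0,0]
    - [0,0,0]
    - [0,0,0]
    - [0,0,0]
    - [0,0,0]
    - [0,0,0]
  hand: [1,1,1,1,1,1,1,1]

```text
clock: 12.18
position: [0.6413, 0.0921, 0.2984]
ee_rot: [0.204, 0.702, 0.646, -0.219]
contact_force: [-0.0, -0.6, 0.2]
width: 0.0853
gripper_force: 0.0
```

```bash
cat > det.py <<'E'
from h import *
def det(show=True):
    im=manip.get_image("top").astype(int);x0,y0,x1,y1=385,170,485,240
    c=im[y0:y1,x0:x1].min(2);m=cv2.resize(c.astype(np.uint8),None,fx=8,fy=8,interpolation=cv2.INTER_CUBIC)
    m=(m>205).astype(np.uint8);m=cv2.morphologyEx(m,cv2.MORPH_CLOSE,np.ones((25,25)));m=cv2.morphologyEx(m,cv2.MORPH_OPEN,np.ones((25,25)))
    for k in cv2.findContours(m,0,2)[0]:
        if cv2.contourArea(k)>4000:
            b=cv2.boxPoints(cv2.minAreaRect(k));q=np.array([onz("top",T(v,8,x0,y0),.023) for v in b])
            e=q[1]-q[0],q[2]-q[1];L=e[0] if np.linalg.norm(e[0])>np.linalg.norm(e[1]) else e[1]
            a=np.arctan(L[1]/L[0]);print(np.round(q.mean(0),4),"yaw",round(a,3),"size",np.round([np.linalg.norm(v)*1e3 for v in e],1))
det()
E
python3 det.py; python3 pick.py .4929 -.2969 .013 .089 55 .08 .0; cmp pics/full_g.png pics/top0.png|head -1
```

```text
[ 0.4868 -0.226 ] yaw 0.318 size [39.3 50.1]
[ 0.4939 -0.2969] yaw 0.014 size [37.9 42.4]
[ 0.5105 -0.4937  0.1562]
n 20 lin/row [-0.0133 -0.0586 -0.0151] ang/row [0.981 0.012 0.091] | pos [0.6431 0.092  0.307 ] F [ 2.3 -1.1  4.3] w 0.0858 g 0.0 q [ 0.2   0.52  1.45 -0.6   1.38  0.46] t 12.2
pics/full_g.png pics/top0.png differ: byte 47, line 3
```

carry_out:
  linear:
    - [-0.0133,-0.0586,0]
    - [-0.0133,-0.0586,0]
    - [-0.0133,-0.0586,0]
    - [-0.0133,-0.0586,0]
    - [-0.0133,-0.0586,0]
    - [-0.0133,-0.0586,0]
    - [-0.0133,-0.0586,0]
    - [-0.0133,-0.0586,0]
  angular:
    - [0.98,0.012,0.09]
    - [0.98,0.012,0.09]
    - [0.98,0.012,0.09]
    - [0.98,0.012,0.09]
    - [0.98,0.012,0.09]
    - [0.98,0.012,0.09]
    - [0.98,0.012,0.09]
    - [0.98,0.012,0.09]
  hand: [1,1,1,1,1,1,1,1]

```text
clock: 12.9
position: [0.5876, -0.1435, 0.2978]
ee_rot: [-0.019, 0.711, 0.703, -0.004]
contact_force: [-0.2, -0.2, -1.3]
width: 0.0855
gripper_force: 0.0
```

carry_out:
  linear:
    - [-0.0133,-0.0586,0]
    - [-0.0133,-0.0586,0]
    - [-0.0133,-0.0586,0]
    - [-0.0133,-0.0586,0]
    - [-0.0133,-0.0586,0]
    - [-0.0133,-0.0586,0]
    - [-0.0133,-0.0586,0]
    - [-0.0133,-0.0586,0]
  angular:
    - [0.98,0.012,0.09]
    - [0.98,0.012,0.09]
    - [0.98,0.012,0.09]
    - [0.98,0.012,0.09]
    - [0.98,0.012,0.09]
    - [0.98,0.012,0.09]
    - [0.98,0.012,0.09]
    - [0.98,0.012,0.09]
  hand: [1,1,1,1,1,1,1,1]

```text
clock: 13.57
position: [0.5343, -0.3783, 0.2975]
ee_rot: [-0.24, 0.65, 0.689, 0.21]
contact_force: [0.6, 0.7, -0.6]
width: 0.0851
gripper_force: 0.0
```

carry_out:
  linear:
    - [-0.0133,-0.0586,0]
    - [-0.0133,-0.0586,0]
    - [-0.0133,-0.0586,0]
    - [-0.0133,-0.0586,0]
    - [0,0,-0.06]
    - [0,0,-0.06]
    - [0,0,-0.06]
    - [0,0,-0.06]
  angular:
    - [0.98,0.012,0.09]
    - [0.98,0.012,0.09]
    - [0.98,0.012,0.09]
    - [0.98,0.012,0.09]
    - [0,0,0]
    - [0,0,0]
    - [0,0,0]
    - [0,0,0]
  hand: [1,1,1,1,1,1,1,1]

```text
clock: 14.23
position: [0.508, -0.4943, 0.1757]
ee_rot: [-0.342, 0.596, 0.657, 0.309]
contact_force: [-0.6, -0.1, -0.1]
width: 0.0856
gripper_force: 0.0
```

```bash
python3 det.py; python3 pick.py .4929 -.2969 .013 .089 55 .0 .0 5
```

```text
[ 0.4936 -0.2967] yaw 0.014 size [36.6 40.3]
[ 0.487  -0.2252] yaw 0.317 size [38.3 50. ]
[ 0.5046 -0.4284  0.1103]
n 5 lin/row [-0.001   0.026  -0.0234] ang/row [-0.004 -0.021 -0.023] | pos [ 0.5072 -0.4933  0.1688] F [-0.6  1.3 -5.2] w 0.085 g 0.0 q [-0.98  0.89  1.18  0.43  1.94 -1.1 ] t 14.3
```

carry_out:
  linear:
    - [0,0,-0.024]
    - [-0.001,0.026,-0.0186]
    - [-0.001,0.026,-0.0186]
    - [-0.001,0.026,-0.0186]
    - [-0.001,0.026,-0.0186]
    - [-0.001,0.026,-0.0186]
    - [0,0,0]
    - [0,0,0]
  angular:
    - [-0.004,-0.04,-0.04]
    - [-0.004,-0.04,-0.04]
    - [-0.004,-0.02,-0.03]
    - [0,0,0]
    - [0,0,0]
    - [0,0,0]
    - [0,0,0]
    - [0,0,0]
  hand: [1,1,1,1,1,1,1,1]

```text
clock: 14.95
position: [0.5064, -0.4286, 0.12]
ee_rot: [-0.338, 0.597, 0.657, 0.312]
contact_force: [0.6, 0.7, -0.3]
width: 0.0856
gripper_force: 0.0
```

```bash
python3 pick.py .4929 -.2969 .013 .089 55 .0 .0 1
```

```text
[ 0.5046 -0.4284  0.1103]
n 1 lin/row [-0.0036  0.0004 -0.0193] ang/row [ 0.042  0.088 -0.027] | pos [ 0.5064 -0.4286  0.12  ] F [ 0.6  0.7 -0.3] w 0.0856 g 0.0 q [-0.93  0.88  1.36  0.45  1.76 -1.15] t 14.9
```

carry_out:
  linear:
    - [-0.003,0,-0.009]
    - [0,0,0]
    - [0,0,0]
    - [0,0,0]
    - [0,0,0]
    - [0,0,0]
    - [0,0,0]
    - [0,0,0]
  angular:
    - [0.04,0.09,-0.03]
    - [0,0,0]
    - [0,0,0]
    - [0,0,0]
    - [0,0,0]
    - [0,0,0]
    - [0,0,0]
    - [0,0,0]
  hand: [1,0.3,0.3,0.3,0.3,0.3,0.3,0.3]

```text
clock: 15.62
position: [0.5045, -0.429, 0.1147]
ee_rot: [-0.341, 0.599, 0.654, 0.312]
contact_force: [-0.0, -2.2, 4.0]
width: 0.0505
gripper_force: 72.9
```

```bash
python3 place.py g .4929 -.2969 .013; python3 place.py p -.011 .0 .036 .10 -35 20
```

```text
off [ 0.0073 -0.     -0.167 ]
[0.5447 0.0981 0.2686]
n 20 lin/row [0.004  0.0527 0.0154] ang/row [-0.983 -0.003 -0.084] | pos [ 0.5045 -0.429   0.1147] F [-0.  -2.2  4. ] w 0.0505 g 72.9 q [-0.93  0.89  1.36  0.45  1.76 -1.14] t 15.6
```

carry_out:
  linear:
    - [0,0,0.03]
    - [0,0,0.06]
    - [0,0,0.06]
    - [0,0,0.06]
  angular:
    - [0,0,0]
    - [0,0,0]
    - [0,0,0]
    - [0,0,0]
  hand: [0.3,0.3,0.3,0.3]

```text
clock: 15.95
position: [0.5044, -0.4283, 0.2204]
ee_rot: [-0.342, 0.599, 0.654, 0.312]
contact_force: [0.2, -0.9, -1.4]
width: 0.0502
gripper_force: 72.5
```

```bash
python3 place.py p -.011 .0 .036 .10 -35 21
```

```text
[0.5447 0.0981 0.2686]
n 21 lin/row [0.0038 0.0501 0.0046] ang/row [-0.937 -0.003 -0.079] | pos [ 0.5044 -0.4283  0.2204] F [ 0.2 -0.9 -1.4] w 0.0502 g 72.5 q [-0.93  0.77  1.31  0.47  1.91 -1.07] t 15.9
```

carry_out:
  linear:
    - [0.0038,0.05,0.016]
    - [0.0038,0.05,0.016]
    - [0.0038,0.05,0.016]
    - [0.0038,0.05,0.016]
    - [0.0038,0.05,0.016]
    - [0.0038,0.05,0.016]
    - [0.0038,0.05,0.016]
    - [0.0038,0.05,0.016]
  angular:
    - [-0.937,-0.003,-0.08]
    - [-0.937,-0.003,-0.08]
    - [-0.937,-0.003,-0.08]
    - [-0.937,-0.003,-0.08]
    - [-0.937,-0.003,-0.08]
    - [-0.937,-0.003,-0.08]
    - [-0.937,-0.003,-0.08]
    - [-0.937,-0.003,-0.08]
  hand: [0.3,0.3,0.3,0.3,0.3,0.3,0.3,0.3]

```text
clock: 16.62
position: [0.5192, -0.2271, 0.2843]
ee_rot: [-0.139, 0.69, 0.702, 0.113]
contact_force: [0.4, 0.8, -1.1]
width: 0.0505
gripper_force: 72.5
```

carry_out:
  linear:
    - [0.0038,0.05,0]
    - [0.0038,0.05,0]
    - [0.0038,0.05,0]
    - [0.0038,0.05,0]
    - [0.0038,0.05,0]
    - [0.0038,0.05,0]
    - [0.0038,0.05,0]
    - [0.0038,0.05,0]
  angular:
    - [-0.937,-0.003,-0.08]
    - [-0.937,-0.003,-0.08]
    - [-0.937,-0.003,-0.08]
    - [-0.937,-0.003,-0.08]
    - [-0.937,-0.003,-0.08]
    - [-0.937,-0.003,-0.08]
    - [-0.937,-0.003,-0.08]
    - [-0.937,-0.003,-0.08]
  hand: [0.3,0.3,0.3,0.3,0.3,0.3,0.3,0.3]

```text
clock: 17.28
position: [0.5341, -0.0272, 0.284]
ee_rot: [0.074, 0.717, 0.686, -0.095]
contact_force: [1.0, 0.1, -0.8]
width: 0.0498
gripper_force: 72.6
```

carry_out:
  linear:
    - [0.0038,0.05,0]
    - [0.0038,0.05,0]
    - [0.0038,0.05,0]
    - [0.0038,0.05,0]
    - [0.0038,0.05,0]
    - [0,0,0]
  angular:
    - [-0.937,-0.003,-0.08]
    - [-0.937,-0.003,-0.08]
    - [-0.937,-0.003,-0.08]
    - [-0.937,-0.003,-0.08]
    - [-0.937,-0.003,-0.08]
    - [0,0,0]
  hand: [0.3,0.3,0.3,0.3,0.3,0.3]

```text
clock: 17.78
position: [0.5442, 0.1011, 0.2826]
ee_rot: [0.205, 0.7, 0.647, -0.221]
contact_force: [0.2, 1.2, -1.3]
width: 0.0506
gripper_force: 72.7
```

```bash
python3 place.py p -.011 .0 .036 .004 -35 5
```

```text
[0.5447 0.0981 0.1726]
n 5 lin/row [ 0.0002 -0.0012 -0.044 ] ang/row [ 0.002  0.002 -0.011] | pos [0.5442 0.1011 0.2826] F [ 0.2  1.2 -1.3] w 0.0506 g 72.7 q [ 0.25  0.43  1.69 -0.6   1.3   0.57] t 17.8
```

carry_out:
  linear:
    - [0.0002,-0.0012,-0.044]
    - [0.0002,-0.0012,-0.044]
    - [0.0002,-0.0012,-0.044]
    - [0.0002,-0.0012,-0.044]
    - [0,-0.0012,-0.044]
    - [0,0,0]
    - [0,0,0]
  angular:
    - [0,0,-0.01]
    - [0,0,-0.01]
    - [0,0,-0.01]
    - [0,0,-0.01]
    - [0,0,-0.01]
    - [0,0,0]
    - [0,0,0]
  hand: [0.3,0.3,0.3,0.3,0.3,0.3,0.3]

```text
clock: 18.37
position: [0.5442, 0.0927, 0.173]
ee_rot: [0.203, 0.703, 0.644, -0.223]
contact_force: [-0.5, -0.1, -0.4]
width: 0.0503
gripper_force: 72.8
```

carry_out:
  linear:
    - [0,0,-0.002]
    - [0,0,-0.002]
    - [0,0,0]
  angular:
    - [0,0,0]
    - [0,0,0]
    - [0,0,0]
  hand: [0.3,0.3,0.3]

```text
clock: 18.62
position: [0.5452, 0.0933, 0.1725]
ee_rot: [0.204, 0.704, 0.644, -0.221]
contact_force: [0.6, -0.7, 0.1]
width: 0.0504
gripper_force: 72.8
```

carry_out:
  linear:
    - [0,0,-0.002]
    - [0,0,-0.002]
    - [0,0,0]
  angular:
    - [0,0,0]
    - [0,0,0]
    - [0,0,0]
  hand: [0.3,0.3,0.3]

```text
clock: 18.87
position: [0.5448, 0.0933, 0.1695]
ee_rot: [0.204, 0.703, 0.644, -0.222]
contact_force: [0.3, 0.2, -1.1]
width: 0.0504
gripper_force: 72.8
```

carry_out:
  linear:
    - [0,0,-0.002]
    - [0,0,0]
  angular:
    - [0,0,0]
    - [0,0,0]
  hand: [0.3,0.3]

```text
clock: 19.03
position: [0.5447, 0.0933, 0.1681]
ee_rot: [0.204, 0.703, 0.644, -0.222]
contact_force: [0.6, 0.1, -0.6]
width: 0.0503
gripper_force: 72.8
```

carry_out:
  linear:
    - [0,0,-0.002]
    - [0,0,0]
  angular:
    - [0,0,0]
    - [0,0,0]
  hand: [0.3,0.3]

```text
clock: 19.2
position: [0.5447, 0.0933, 0.167]
ee_rot: [0.204, 0.703, 0.644, -0.222]
contact_force: [-0.1, 0.2, -0.2]
width: 0.0502
gripper_force: 72.8
```

carry_out:
  linear:
    - [0,0.002,-0.002]
    - [0,0,0]
  angular:
    - [0,0,0]
    - [0,0,0]
  hand: [0.3,0.3]

```text
clock: 19.37
position: [0.5448, 0.0941, 0.1664]
ee_rot: [0.204, 0.703, 0.644, -0.222]
contact_force: [0.7, -1.1, 1.3]
width: 0.0502
gripper_force: 72.9
```

carry_out:
  linear:
    - [0,0,-0.002]
    - [0,0,0]
  angular:
    - [0,0,0]
    - [0,0,0]
  hand: [0.3,0.3]

```text
clock: 19.53
position: [0.5448, 0.0942, 0.1663]
ee_rot: [0.205, 0.703, 0.644, -0.222]
contact_force: [-0.8, 0.8, 6.9]
width: 0.0499
gripper_force: 73.4
```

carry_out:
  linear:
    - [0,0,-0.002]
    - [0,0,0]
  angular:
    - [0,0,0]
    - [0,0,0]
  hand: [0.3,0.3]

```text
clock: 19.7
position: [0.5448, 0.0943, 0.1662]
ee_rot: [0.205, 0.703, 0.644, -0.223]
contact_force: [-2.1, 2.5, 12.0]
width: 0.0504
gripper_force: 73.9
```

Contact. Release, lift and check blue.

carry_out:
  linear:
    - [0,0,0.002]
    - [0,0,0]
    - [0,0,0]
    - [0,0,0.01]
    - [0,0,0.04]
    - [0,0,0.07]
    - [0,0,0.07]
    - [0,0,0.07]
  angular:
    - [0,0,0]
    - [0,0,0]
    - [0,0,0]
    - [0,0,0]
    - [0,0,0]
    - [0,0,0]
    - [0,0,0]
    - [0,0,0]
  hand: [1,1,1,1,1,1,1,1]

```text
clock: 20.37
position: [0.5445, 0.0942, 0.2963]
ee_rot: [0.203, 0.703, 0.644, -0.223]
contact_force: [0.1, 0.5, 0.2]
width: 0.0854
gripper_force: 0.0
```

```bash
python3 det.py; python3 pick.py .487 -.226 .013 .314 55 .08 .0 21
```

```text
[ 0.4867 -0.226 ] yaw 0.313 size [39.2 50.1]
[ 0.548  -0.4139  0.1562]
n 21 lin/row [ 0.0002 -0.0484 -0.0141] ang/row [0.935 0.112 0.192] | pos [0.5464 0.0941 0.3038] F [ 1.1 -0.7  3.8] w 0.0853 g 0.0 q [ 0.23  0.4   1.67 -0.6   1.32  0.55] t 20.4
```

carry_out:
  linear:
    - [0,-0.0484,0]
    - [0,-0.0484,0]
    - [0,-0.0484,0]
    - [0,-0.0484,0]
    - [0,-0.0484,0]
    - [0,-0.0484,0]
    - [0,-0.0484,0]
    - [0,-0.0484,0]
  angular:
    - [0.935,0.112,0.192]
    - [0.935,0.112,0.192]
    - [0.935,0.112,0.192]
    - [0.935,0.112,0.192]
    - [0.935,0.112,0.192]
    - [0.935,0.112,0.192]
    - [0.935,0.112,0.192]
    - [0.935,0.112,0.192]
  hand: [1,1,1,1,1,1,1,1]

```text
clock: 21.08
position: [0.5444, -0.1005, 0.2954]
ee_rot: [-0.023, 0.683, 0.729, -0.033]
contact_force: [-0.4, 0.2, -0.1]
width: 0.0855
gripper_force: 0.0
```

carry_out:
  linear:
    - [0,-0.0484,0]
    - [0,-0.0484,0]
    - [0,-0.0484,0]
    - [0,-0.0484,0]
    - [0,-0.0484,0]
    - [0,-0.0484,0]
    - [0,-0.0484,0]
    - [0,-0.0484,0]
  angular:
    - [0.935,0.112,0.192]
    - [0.935,0.112,0.192]
    - [0.935,0.112,0.192]
    - [0.935,0.112,0.192]
    - [0.935,0.112,0.192]
    - [0.935,0.112,0.192]
    - [0.935,0.112,0.192]
    - [0.935,0.112,0.192]
  hand: [1,1,1,1,1,1,1,1]

```text
clock: 21.75
position: [0.5444, -0.2944, 0.2952]
ee_rot: [-0.247, 0.599, 0.745, 0.158]
contact_force: [1.0, 0.0, 0.3]
width: 0.0854
gripper_force: 0.0
```

carry_out:
  linear:
    - [0,-0.0484,0]
    - [0,-0.0484,0]
    - [0,-0.0484,0]
    - [0,-0.0484,-0.06]
    - [0,-0.0484,-0.06]
    - [0,0,-0.06]
    - [0,0,-0.06]
    - [0,0,-0.06]
  angular:
    - [0.935,0.112,0.192]
    - [0.935,0.112,0.192]
    - [0.935,0.112,0.192]
    - [0.935,0.112,0.192]
    - [0.935,0.112,0.192]
    - [0,0,0]
    - [0,0,0]
    - [0,0,0]
  hand: [1,1,1,1,1,1,1,1]

```text
clock: 22.42
position: [0.5443, -0.4148, 0.1427]
ee_rot: [-0.376, 0.518, 0.719, 0.27]
contact_force: [0.1, 0.0, -0.0]
width: 0.0853
gripper_force: 0.0
```

carry_out:
  linear:
    - [0,0,0]
    - [0,0,0]
  angular:
    - [0,0,0]
    - [0,0,0]
  hand: [1,1]

```text
clock: 22.58
position: [0.5444, -0.4137, 0.1437]
ee_rot: [-0.378, 0.518, 0.719, 0.27]
contact_force: [-0.4, 0.1, -0.2]
width: 0.0856
gripper_force: 0.0
```

```bash
python3 det.py; python3 pick.py .4869 -.2262 .013 .314 55 .0 .003 5
```

```text
[ 0.4914 -0.2233] yaw -1.34 size [37.5 36.5]
[ 0.4895 -0.4316] yaw 0.731 size [ 45.9 140.7]
[ 0.5277 -0.3518  0.1133]
n 5 lin/row [-0.0069  0.0249 -0.013 ] ang/row [-0.005 -0.004 -0.026] | pos [ 0.5449 -0.4139  0.1457] F [ 0.2 -0.5 -0.2] w 0.0856 g 0.0 q [-0.84  0.9   1.24  0.35  1.91 -1.21] t 22.6
```

carry_out:
  linear:
    - [-0.0069,0.025,-0.013]
    - [-0.0069,0.025,-0.013]
    - [-0.0069,0.025,-0.013]
    - [-0.0069,0.025,-0.013]
    - [-0.0069,0.025,-0.013]
    - [0,0,0]
    - [0,0,0]
  angular:
    - [0,0,-0.026]
    - [0,0,-0.026]
    - [0,0,-0.026]
    - [0,0,-0.026]
    - [0,0,-0.026]
    - [0,0,0]
    - [0,0,0]
  hand: [1,1,1,1,1,1,1]

```text
clock: 23.22
position: [0.5281, -0.3514, 0.1151]
ee_rot: [-0.373, 0.521, 0.718, 0.271]
contact_force: [0.1, -0.1, -0.5]
width: 0.0852
gripper_force: 0.0
```

carry_out:
  linear:
    - [0,0,0]
    - [0,0,0]
    - [0,0,0]
    - [0,0,0]
    - [0,0,0]
    - [0,0,0]
    - [0,0,0]
  angular:
    - [0,0,0]
    - [0,0,0]
    - [0,0,0]
    - [0,0,0]
    - [0,0,0]
    - [0,0,0]
    - [0,0,0]
  hand: [0.3,0.3,0.3,0.3,0.3,0.3,0.3]

```text
clock: 23.8
position: [0.5278, -0.3521, 0.1137]
ee_rot: [-0.374, 0.522, 0.717, 0.272]
contact_force: [1.9, -3.3, 4.6]
width: 0.0504
gripper_force: 72.9
```

```bash
python3 place.py g .4869 -.2262 .013; python3 place.py p -.011 .095 .036 .10 -35 20
```

```text
off [ 0.0067  0.0002 -0.1662]
[0.4501 0.1049 0.2683]
n 20 lin/row [-0.0078  0.0457  0.0155] ang/row [-0.981 -0.113 -0.194] | pos [ 0.5278 -0.3521  0.1137] F [ 1.9 -3.3  4.6] w 0.0504 g 72.9 q [-0.81  0.87  1.41  0.37  1.76 -1.23] t 23.8
```

carry_out:
  linear:
    - [0,0,0.03]
    - [0,0,0.06]
    - [0,0,0.06]
    - [0,0,0.06]
    - [-0.0078,0.0457,0.016]
    - [-0.0078,0.0457,0.016]
    - [-0.0078,0.0457,0.016]
    - [-0.0078,0.0457,0.016]
  angular:
    - [0,0,0]
    - [0,0,0]
    - [0,0,0]
    - [0,0,0]
    - [-0.98,-0.113,-0.194]
    - [-0.98,-0.113,-0.194]
    - [-0.98,-0.113,-0.194]
    - [-0.98,-0.113,-0.194]
  hand: [0.3,0.3,0.3,0.3,0.3,0.3,0.3,0.3]

```text
clock: 24.47
position: [0.5114, -0.2593, 0.2506]
ee_rot: [-0.265, 0.592, 0.741, 0.176]
contact_force: [0.5, -0.0, -1.0]
width: 0.0505
gripper_force: 72.5
```

carry_out:
  linear:
    - [-0.0078,0.0457,0.016]
    - [-0.0078,0.0457,0.016]
    - [-0.0078,0.0457,0.016]
    - [-0.0078,0.0457,0.016]
    - [-0.0078,0.0457,0]
    - [-0.0078,0.0457,0]
    - [-0.0078,0.0457,0]
    - [-0.0078,0.0457,0]
  angular:
    - [-0.98,-0.113,-0.194]
    - [-0.98,-0.113,-0.194]
    - [-0.98,-0.113,-0.194]
    - [-0.98,-0.113,-0.194]
    - [-0.98,-0.113,-0.194]
    - [-0.98,-0.113,-0.194]
    - [-0.98,-0.113,-0.194]
    - [-0.98,-0.113,-0.194]
  hand: [0.3,0.3,0.3,0.3,0.3,0.3,0.3,0.3]

```text
clock: 25.13
position: [0.4798, -0.0761, 0.2825]
ee_rot: [-0.032, 0.682, 0.73, -0.024]
contact_force: [-0.3, 0.6, -1.3]
width: 0.0506
gripper_force: 72.6
```

carry_out:
  linear:
    - [-0.0078,0.0457,0]
    - [-0.0078,0.0457,0]
    - [-0.0078,0.0457,0]
    - [-0.0078,0.0457,0]
    - [-0.0078,0.0457,0]
    - [-0.0078,0.0457,0]
    - [-0.0078,0.0457,0]
    - [-0.0078,0.0457,0]
  angular:
    - [-0.98,-0.113,-0.194]
    - [-0.98,-0.113,-0.194]
    - [-0.98,-0.113,-0.194]
    - [-0.98,-0.113,-0.194]
    - [-0.98,-0.113,-0.194]
    - [-0.98,-0.113,-0.194]
    - [-0.98,-0.113,-0.194]
    - [-0.98,-0.113,-0.194]
  hand: [0.3,0.3,0.3,0.3,0.3,0.3,0.3,0.3]

```text
clock: 25.8
position: [0.4487, 0.1067, 0.2825]
ee_rot: [0.204, 0.702, 0.645, -0.222]
contact_force: [0.1, -1.0, -1.3]
width: 0.0506
gripper_force: 72.6
```

carry_out:
  linear:
    - [0,0,0]
    - [0,0,0]
    - [0,0,0]
  angular:
    - [0,0,0]
    - [0,0,0]
    - [0,0,0]
  hand: [0.3,0.3,0.3]

```text
clock: 26.05
position: [0.4494, 0.1054, 0.2819]
ee_rot: [0.202, 0.702, 0.646, -0.221]
contact_force: [-0.2, 0.3, -1.0]
width: 0.0503
gripper_force: 72.8
```

```bash
python3 place.py p -.011 .095 .036 .004 -35 5
```

```text
[0.4501 0.1049 0.1723]
n 5 lin/row [ 0.0003 -0.0002 -0.0439] ang/row [-0.006 -0.003  0.002] | pos [0.4494 0.1054 0.2819] F [-0.2  0.3 -1. ] w 0.0503 g 72.8 q [ 0.3   0.32  1.88 -0.59  1.26  0.66] t 26.1
```

carry_out:
  linear:
    - [0,0,-0.044]
    - [0,0,-0.044]
    - [0,0,-0.044]
    - [0,0,-0.044]
    - [0,0,-0.044]
    - [0,0,0]
    - [0,0,-0.004]
    - [0,0,0]
  angular:
    - [0,0,0]
    - [0,0,0]
    - [0,0,0]
    - [0,0,0]
    - [0,0,0]
    - [0,0,0]
    - [0,0,0]
    - [0,0,0]
  hand: [0.3,0.3,0.3,0.3,0.3,0.3,0.3,0.3]

```text
clock: 26.72
position: [0.4501, 0.1047, 0.1705]
ee_rot: [0.203, 0.703, 0.645, -0.221]
contact_force: [-0.0, 0.4, -0.1]
width: 0.0508
gripper_force: 72.9
```

carry_out:
  linear:
    - [0,0,-0.002]
    - [0,0,0]
  angular:
    - [0,0,0]
    - [0,0,0]
  hand: [0.3,0.3]

```text
clock: 26.88
position: [0.45, 0.1054, 0.1698]
ee_rot: [0.203, 0.703, 0.645, -0.22]
contact_force: [-0.1, 0.2, -1.5]
width: 0.0498
gripper_force: 72.9
```

carry_out:
  linear:
    - [0,0,-0.002]
    - [0,0,0]
  angular:
    - [0,0,0]
    - [0,0,0]
  hand: [0.3,0.3]

```text
clock: 27.05
position: [0.4497, 0.1057, 0.1683]
ee_rot: [0.203, 0.702, 0.646, -0.221]
contact_force: [-0.3, 0.8, -0.2]
width: 0.0508
gripper_force: 72.9
```

carry_out:
  linear:
    - [0,0,-0.002]
    - [0,0,0]
  angular:
    - [0,0,0]
    - [0,0,0]
  hand: [0.3,0.3]

```text
clock: 27.22
position: [0.4497, 0.1057, 0.1672]
ee_rot: [0.203, 0.702, 0.646, -0.221]
contact_force: [-0.2, 1.1, 1.8]
width: 0.0507
gripper_force: 73.3
```

carry_out:
  linear:
    - [0,0,-0.001]
    - [0,0,0]
  angular:
    - [0,0,0]
    - [0,0,0]
  hand: [0.3,0.3]

```text
clock: 27.38
position: [0.4497, 0.1058, 0.167]
ee_rot: [0.203, 0.702, 0.646, -0.221]
contact_force: [-1.8, 2.2, 7.6]
width: 0.0502
gripper_force: 73.7
```

carry_out:
  linear:
    - [0,0,0]
    - [0,0,0]
    - [0,0,0]
    - [0,0,0.01]
    - [0,0,0.04]
    - [0,0,0.07]
    - [0,0,0.07]
    - [0,0,0.07]
  angular:
    - [0,0,0]
    - [0,0,0]
    - [0,0,0]
    - [0,0,0]
    - [0,0,0]
    - [0,0,0]
    - [0,0,0]
    - [0,0,0]
  hand: [1,1,1,1,1,1,1,1]

```text
clock: 28.05
position: [0.4491, 0.1054, 0.2976]
ee_rot: [0.202, 0.702, 0.646, -0.222]
contact_force: [0.6, 0.1, -0.5]
width: 0.0854
gripper_force: 0.0
```

```bash
python3 plan.py .5400 .0408 .30 -.083 0; python3 pic.py top i 300 135 80 105 5
```

```text
n 8 lin/row [ 0.0227 -0.0162  0.0006] ang/row [ 0.949 -0.084  0.   ] | pos [0.4491 0.1054 0.2976] F [ 0.6  0.1 -0.5] w 0.0854 g 0.0 q [ 0.3   0.3   1.86 -0.58  1.29  0.64] t 28.1
```

View pics/i.png

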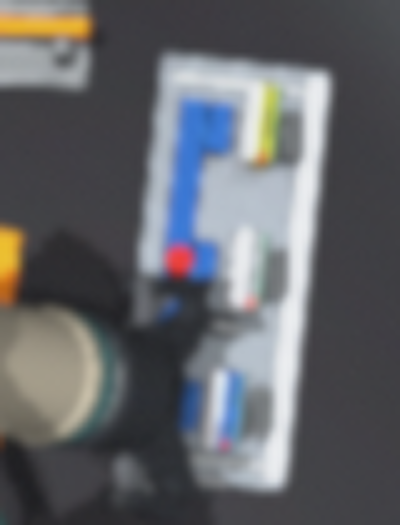

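The view shows all three modules standing, with red dots at their near ends: yellow at the far station, white in the middle, blue near. The post is at crop (181,261), which is image (336,187).

```bash
python3 - <<'E'
from h import *
print(onz("top",T([(181,261)],5,300,135)[0],.0625))
E
```

```text
[0.53894657 0.03926873]
```

carry_out:
  linear:
    - [0.0227,-0.0162,0]
    - [0.0227,-0.0162,0]
    - [0.0227,-0.0162,0]
    - [0.0227,-0.0162,0]
    - [0.0227,-0.0162,0]
    - [0.0227,-0.0162,0]
    - [0.0227,-0.0162,0]
    - [0.0227,-0.0162,0]
  angular:
    - [0.949,-0.084,0]
    - [0.949,-0.084,0]
    - [0.949,-0.084,0]
    - [0.949,-0.084,0]
    - [0.949,-0.084,0]
    - [0.949,-0.084,0]
    - [0.949,-0.084,0]
    - [0.949,-0.084,0]
  hand: [1,1,1,1,1,1,1,1]

```text
clock: 28.77
position: [0.5406, 0.0402, 0.2964]
ee_rot: [-0.001, 0.736, 0.677, 0.002]
contact_force: [-0.8, 0.3, 0.0]
width: 0.0854
gripper_force: 0.0
```

carry_out:
  linear:
    - [0,0,0]
    - [0,0,0]
  angular:
    - [0,0,0]
    - [0,0,0]
  hand: [1,1]

```text
clock: 28.93
position: [0.5402, 0.0398, 0.296]
ee_rot: [0.0, 0.737, 0.676, -0.0]
contact_force: [0.7, -1.0, 0.1]
width: 0.0853
gripper_force: 0.0
```

```bash
python3 plan.py .5400 .0408 .219 -.083 0 4
```

```text
n 4 lin/row [-0.0001  0.0005 -0.0385] ang/row [0.003 0.001 0.011] | pos [0.5402 0.0398 0.296 ] F [ 0.7 -1.   0.1] w 0.0853 g 0.0 q [-0.05  0.31  1.74 -0.    1.09  0.03] t 28.9
```

carry_out:
  linear:
    - [0,0,-0.0385]
    - [0,0,-0.0385]
    - [0,0,-0.0385]
    - [0,0,-0.0385]
    - [0,0,0]
    - [0,0,0]
    - [0,0,0]
    - [0,0,0]
  angular:
    - [0,0,0]
    - [0,0,0]
    - [0,0,0]
    - [0,0,0]
    - [0,0,0]
    - [0,0,0]
    - [0,0,0]
    - [0,0,0]
  hand: [1,1,1,1,0,0,0,0]
  force: 100

```text
clock: 29.6
position: [0.5407, 0.0412, 0.2205]
ee_rot: [0.001, 0.736, 0.677, 0.001]
contact_force: [0.4, 0.5, -0.5]
width: 0.0386
gripper_force: 0.0
```

carry_out:
  linear:
    - [0,0,0]
    - [0,0,0]
    - [0,0,0]
    - [0,0,0]
    - [0,0,0]
    - [0,0,0]
  angular:
    - [0,0,0]
    - [0,0,0]
    - [0,0,0]
    - [0,0,0]
    - [0,0,0]
    - [0,0,0]
  hand: [0,0,0,0,0,0]

```text
clock: 30.1
position: [0.5403, 0.0409, 0.2208]
ee_rot: [0.001, 0.736, 0.677, 0.001]
contact_force: [-2.2, 0.6, 6.1]
width: 0.0141
gripper_force: 97.8
```

carry_out:
  linear:
    - [-0.0003,-0.004,0]
    - [-0.0003,-0.004,0]
    - [-0.0003,-0.004,0]
    - [-0.0003,-0.004,0]
    - [-0.0003,-0.004,0]
    - [0,0,0]
  angular:
    - [0,0,0]
    - [0,0,0]
    - [0,0,0]
    - [0,0,0]
    - [0,0,0]
    - [0,0,0]
  hand: [0,0,0,0,0,0]

```text
clock: 30.6
position: [0.5395, 0.0317, 0.2208]
ee_rot: [-0.0, 0.737, 0.676, 0.002]
contact_force: [-1.1, 4.8, 7.3]
width: 0.0142
gripper_force: 97.9
```

carry_out:
  linear:
    - [-0.0002,-0.003,0]
    - [-0.0002,-0.003,0]
    - [0,0,0]
  angular:
    - [0,0,0]
    - [0,0,0]
    - [0,0,0]
  hand: [0,0,0]

```text
clock: 30.85
position: [0.5393, 0.0289, 0.2208]
ee_rot: [-0.0, 0.737, 0.676, 0.002]
contact_force: [-2.0, 5.5, 6.1]
width: 0.014
gripper_force: 97.9
```

carry_out:
  linear:
    - [-0.0002,-0.002,0]
    - [0,0,0]
  angular:
    - [0,0,0]
    - [0,0,0]
  hand: [0,0]

```text
clock: 31.02
position: [0.5392, 0.0281, 0.2208]
ee_rot: [-0.0, 0.737, 0.676, 0.002]
contact_force: [-1.6, 6.1, 6.9]
width: 0.0137
gripper_force: 97.9
```

carry_out:
  linear:
    - [-0.0002,-0.002,0]
    - [0,0,0]
  angular:
    - [0,0,0]
    - [0,0,0]
  hand: [0,0]

```text
clock: 31.18
position: [0.5391, 0.0271, 0.2208]
ee_rot: [-0.0, 0.737, 0.676, 0.002]
contact_force: [-1.6, 7.0, 6.3]
width: 0.0138
gripper_force: 97.9
```

carry_out:
  linear:
    - [-0.0002,-0.002,0]
    - [0,0,0]
  angular:
    - [0,0,0]
    - [0,0,0]
  hand: [0,0]

```text
clock: 31.35
position: [0.5391, 0.0262, 0.2208]
ee_rot: [-0.001, 0.737, 0.676, 0.003]
contact_force: [-2.0, 7.2, 7.2]
width: 0.0137
gripper_force: 97.9
```

carry_out:
  linear:
    - [-0.0002,-0.002,0]
    - [0,0,0]
  angular:
    - [0,0,0]
    - [0,0,0]
  hand: [0,0]

```text
clock: 31.52
position: [0.539, 0.0259, 0.2208]
ee_rot: [-0.001, 0.737, 0.676, 0.003]
contact_force: [-0.7, 9.5, 6.0]
width: 0.0141
gripper_force: 97.9
```

carry_out:
  linear:
    - [-0.0002,-0.002,0]
    - [0,0,0]
  angular:
    - [0,0,0]
    - [0,0,0]
  hand: [0,0]

```text
clock: 31.68
position: [0.539, 0.0256, 0.2208]
ee_rot: [-0.002, 0.737, 0.676, 0.004]
contact_force: [-1.1, 13.5, 7.2]
width: 0.0138
gripper_force: 97.9
```

carry_out:
  linear:
    - [-0.0002,-0.003,0]
    - [-0.0002,-0.003,0]
    - [0,0,0]
    - [0,0,0]
  angular:
    - [0,0,0]
    - [0,0,0]
    - [0,0,0]
    - [0,0,0]
  hand: [0,0,0,0]

```text
clock: 32.02
position: [0.5389, 0.0246, 0.2208]
ee_rot: [-0.003, 0.738, 0.675, 0.006]
contact_force: [-0.2, 21.4, 6.5]
width: 0.0136
gripper_force: 97.9
```

carry_out:
  linear:
    - [0,-0.001,0]
    - [0,0,0]
    - [0,0,0]
  angular:
    - [0,0,0]
    - [0,0,0]
    - [0,0,0]
  hand: [0,0,0]

```text
clock: 32.27
position: [0.5389, 0.0245, 0.2208]
ee_rot: [-0.004, 0.738, 0.675, 0.006]
contact_force: [1.0, 23.7, 6.1]
width: 0.014
gripper_force: 97.9
```

```bash
python3 - <<'E'
from h import *
print("cup rim",tri((301.5,105),(241,183)),"base right edge top",onz("top",(302,122),0.),onz("top",(302,117),.09))
E
python3 plan.py .694 .1587 .30 0 0
```

```text
cup rim (array([0.80645361, 0.15841643, 0.07379334]), np.float64(1.260334988224372)) base right edge top [0.76867253 0.16124795] [0.76485163 0.15839124]
n 6 lin/row [0.0517 0.0447 0.0264] ang/row [-0.029  0.007  0.187] | pos [0.5389 0.0245 0.2208] F [ 1.  23.7  6.1] w 0.014 g 97.9 q [-0.09  0.39  1.84  0.02  0.9  -0.01] t 32.3
```

carry_out:
  linear:
    - [0,0.002,0]
    - [0,0,0]
    - [0,0,0]
    - [0,0,0.07]
    - [0,0,0.08]
    - [0,0,0.08]
  angular:
    - [0,0,0]
    - [0,0,0]
    - [0,0,0]
    - [0,0,0]
    - [0,0,0]
    - [0,0,0]
  hand: [1,1,1,0.45,0.45,0.45]
  force: 60

```text
clock: 32.77
position: [0.5383, 0.0196, 0.3349]
ee_rot: [-0.0, 0.736, 0.677, -0.0]
contact_force: [2.6, 0.2, -0.6]
width: 0.0387
gripper_force: 0.0
```

```bash
python3 plan.py .694 .1587 .33 0 0 6
```

```text
n 6 lin/row [ 0.0519  0.0464 -0.0016] ang/row [ 0.    -0.002  0.177] | pos [0.5383 0.0196 0.3349] F [ 2.6  0.2 -0.6] w 0.0387 g 0.0 q [-0.09  0.27  1.69 -0.    1.18 -0.01] t 32.8
```

carry_out:
  linear:
    - [0.052,0.0464,0]
    - [0.052,0.0464,0]
    - [0.052,0.0464,0]
    - [0.052,0.0464,0]
    - [0.052,0.0464,0]
    - [0.052,0.0464,0]
    - [0,0,0]
    - [0,0,0]
  angular:
    - [0,0,0.177]
    - [0,0,0.177]
    - [0,0,0.177]
    - [0,0,0.177]
    - [0,0,0.177]
    - [0,0,0.177]
    - [0,0,0]
    - [0,0,0]
  hand: [0.45,0.45,0.45,0.45,0.45,0.45,0.45,0.45]

```text
clock: 33.43
position: [0.6957, 0.1599, 0.3331]
ee_rot: [0.0, 0.706, 0.708, 0.0]
contact_force: [-0.0, -1.2, -0.3]
width: 0.0383
gripper_force: 0.0
```

```bash
python3 plan.py .694 .1587 .217 0 0 4
```

```text
n 4 lin/row [-0.0009 -0.0006 -0.0581] ang/row [ 0.001  0.002 -0.006] | pos [0.6957 0.1599 0.3331] F [-0.  -1.2 -0.3] w 0.0383 g 0.0 q [ 0.13  0.52  1.28 -0.    1.33  0.13] t 33.4
```

carry_out:
  linear:
    - [-0.0009,-0.0006,-0.058]
    - [-0.0009,-0.0006,-0.058]
    - [-0.0009,-0.0006,-0.058]
    - [-0.0009,-0.0006,-0.058]
    - [0,0,0]
    - [0,0,0]
  angular:
    - [0,0,0]
    - [0,0,0]
    - [0,0,0]
    - [0,0,0]
    - [0,0,0]
    - [0,0,0]
  hand: [0.45,0.45,0.45,0.45,0.45,0.45]

```text
clock: 33.93
position: [0.6917, 0.1569, 0.2171]
ee_rot: [-0.001, 0.707, 0.707, -0.001]
contact_force: [0.5, 0.2, 0.9]
width: 0.0381
gripper_force: 0.0
```

carry_out:
  linear:
    - [0,0,0]
    - [0,0,0]
    - [0,0,0]
    - [0,0,0]
    - [0,0,0]
    - [0,0,0]
  angular:
    - [0,0,0]
    - [0,0,0]
    - [0,0,0]
    - [0,0,0]
    - [0,0,0]
    - [0,0,0]
  hand: [0,0,0,0,0,0]

```text
clock: 34.43
position: [0.6938, 0.1582, 0.2213]
ee_rot: [0.002, 0.707, 0.708, 0.003]
contact_force: [0.1, -1.5, 7.1]
width: 0.0108
gripper_force: 60.0
```

```bash
python3 plan.py .694 .1587 .217 0 0 4; python3 pic.py side j 230 150 80 60 10
```

```text
n 4 lin/row [ 0.0001  0.0003 -0.0021] ang/row [-0.002  0.021 -0.004] | pos [0.6938 0.1582 0.2213] F [ 0.1 -1.5  7.1] w 0.0108 g 60.0 q [ 0.13  0.6   1.43 -0.    1.1   0.13] t 34.4
```

View pics/j.png

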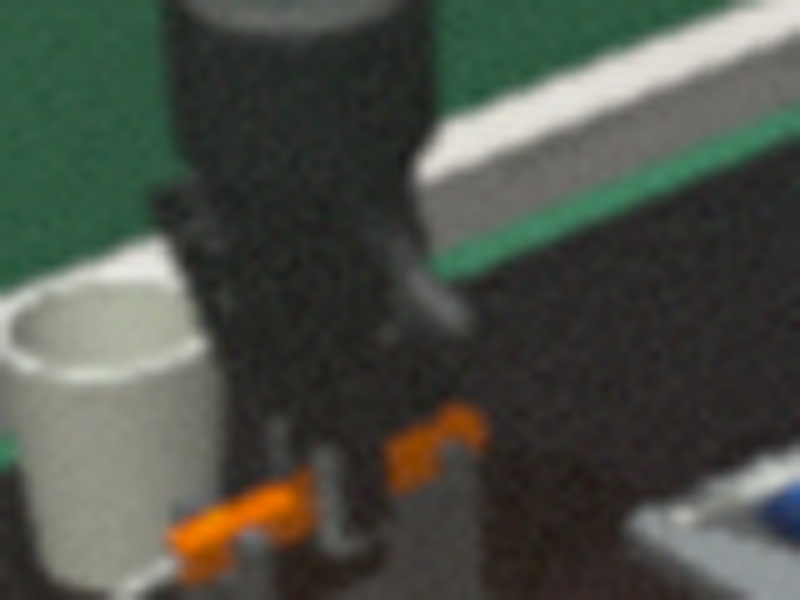

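```bash
python3 - <<'E'
from h import *
for p in([.694,.2387,.015],[.694,.2387,.062]): print(proj("side",p)[0],proj("top",p)[0])
E
```

```text
[242.37883842 222.92523059] [278.80692291 141.6348827 ]
[240.88324779 208.91611836] [277.67653051 139.06037862]
```

carry_out:
  linear:
    - [0,0,0.02]
    - [0,0,0.05]
    - [0,0,0.06]
    - [0,0,0.06]
    - [0,0,0]
    - [0,0,0]
  angular:
    - [0,0,0]
    - [0,0,0]
    - [0,0,0]
    - [0,0,0]
    - [0,0,0]
    - [0,0,0]
  hand: [0,0,0,0,0,0]

```text
clock: 34.98
position: [0.6934, 0.1585, 0.3169]
ee_rot: [0.002, 0.707, 0.708, 0.003]
contact_force: [-0.6, -1.2, -0.7]
width: 0.011
gripper_force: 59.1
```

```bash
python3 plan.py .694 .1587 .217 0 0 4; python3 - <<'E'
from h import *
import cv2
s=crop(manip.get_image("side")[:,:,::-1],210,150,60,60,10);t=crop(manip.get_image("top")[:,:,::-1],262,115,50,50,8)
t=cv2.copyMakeBorder(t[:,:200],0,200,0,0,cv2.BORDER_CONSTANT);cv2.imwrite("pics/k.png",np.hstack([s,t]))
E
```

```text
n 4 lin/row [ 0.0003  0.0001 -0.0499] ang/row [-0.005  0.024 -0.004] | pos [0.6934 0.1585 0.3169] F [-0.6 -1.2 -0.7] w 0.011 g 59.1 q [0.13 0.53 1.32 0.   1.29 0.13] t 35.0
```

View pics/k.png

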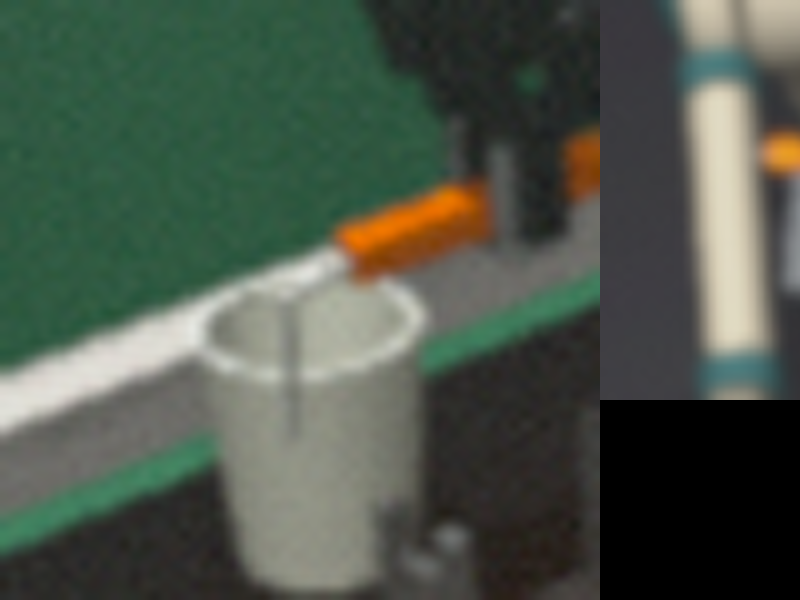

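```bash
cat > red.py <<'E'
from fx import *
def red(n,x0,y0,x1,y1):
    im=manip.get_image(n).astype(float)[y0:y1,x0:x1]
    im=cv2.resize(im,None,fx=6,fy=6,interpolation=cv2.INTER_CUBIC)
    s=im[:,:,0]-.5*im[:,:,1]-.5*im[:,:,2];s[(im[:,:,1]-im[:,:,2])>45]=0
    m=(s>40).astype(np.uint8);k,l,st,_=cv2.connectedComponentsWithStats(m)
    for i in range(1,k):
        if st[i,4]>15:
            yy,xx=np.where(l==i);w=s[yy,xx];c=np.array([(xx*w).sum(),(yy*w).sum()])/w.sum()
            u=T(c,6,x0,y0);print(n,np.round(u,2),"area",st[i,4],"z56",np.round(onz(n,u,.056),4))
if __name__=="__main__":
    red("top",315,135,370,240);red("side",285,175,390,245)
    print("pred dots",np.round(fix([[-.0205,y+.0225,.056] for y in(-.095,0,.095)]),4))
    print("tip pred side",proj("side",[.694,.2387,.1106]))
E
python3 red.py
```

```text
top [314.88 135.26] area 45 z56 [0.7118 0.1143]
top [354.07 167.39] area 17 z56 [ 0.6068 -0.0206]
top [339.44 187.  ] area 910 z56 [0.5392 0.0268]
side [332.23 206.43] area 2738 z56 [0.5267 0.0402]
side [347.35 201.36] area 96 z56 [ 0.5152 -0.0121]
side [300.89 236.34] area 739 z56 [0.4803 0.2072]
pred dots [[ 0.6078 -0.0188  0.056 ]
 [ 0.5131 -0.011   0.056 ]
 [ 0.4184 -0.0031  0.056 ]]
tip pred side [[239.26861432 193.85860166]]
```

```bash
python3 - <<'E'
from fx import *
P0=fix([[-.0205,y+.0225,.056] for y in(-.095,0,.095)])
for n in("top","side"):
    im=np.mean([manip.get_image(n).astype(float) for _ in range(4)],0)
    for nm,p in zip("YWB",P0):
        u0=proj(n,p)[0];x,y=np.round(u0).astype(int);w=6
        c=cv2.resize(im[y-w:y+w+1,x-w:x+w+1],None,fx=8,fy=8,interpolation=cv2.INTER_CUBIC)
        s=c[:,:,0]-c[:,:,1] if nm!="W" else c[:,:,0]-.5*(c[:,:,1]+c[:,:,2])
        s=np.clip(s-.6*s.max(),0,None);yy,xx=np.mgrid[:s.shape[0],:s.shape[1]]
        g=np.array([(xx*s).sum(),(yy*s).sum()])/s.sum();u=T(g,8,x-w,y-w)
        print(n,nm,"pred",np.round(u0,1),"seen",np.round(u,2),"world",np.round(onz(n,u,.056),4),"max",s.max().round(),p.round(4))
E
```

```text
top Y pred [353.6 167.1] seen [353.81 166.14] world [ 0.6109 -0.0196] max 19.0 [ 0.6078 -0.0188  0.056 ]
top W pred [350.5 195.1] seen [350.2  195.28] world [ 0.5125 -0.0099] max 12.0 [ 0.5131 -0.011   0.056 ]
top B pred [347.4 223.4] seen [347.04 223.86] world [ 0.4168 -0.0018] max 11.0 [ 0.4184 -0.0031  0.056 ]
side Y pred [326.2 190. ] seen [325.31 189.13] world [ 0.6137 -0.0209] max 28.0 [ 0.6078 -0.0188  0.056 ]
side W pred [347.6 201.8] seen [347.32 201.33] world [ 0.5154 -0.0122] max 25.0 [ 0.5131 -0.011   0.056 ]
side B pred [371.2 214.7] seen [370.95 214.35] world [ 0.4201 -0.0041] max 12.0 [ 0.4184 -0.0031  0.056 ]
```

carry_out:
  linear:
    - [-0.045,-0.0625,0]
    - [-0.045,-0.0625,0]
    - [-0.045,-0.0625,0]
    - [-0.045,-0.0625,0]
    - [-0.045,-0.0625,0]
    - [-0.045,-0.0625,0]
    - [-0.045,-0.0625,0]
    - [-0.045,-0.0625,0]
  angular:
    - [0,0,0]
    - [0,0,0]
    - [0,0,0]
    - [0,0,0]
    - [0,0,0]
    - [0,0,0]
    - [0,0,0]
    - [0,0,0]
  hand: [0,0,0,0,0,0,0,0]

```text
clock: 36.25
position: [0.5116, -0.0929, 0.3135]
ee_rot: [0.001, 0.707, 0.708, 0.001]
contact_force: [0.6, -0.2, 0.0]
width: 0.0105
gripper_force: 59.1
```

carry_out:
  linear:
    - [0,0,0]
    - [0,0,-0.03]
    - [0,0,-0.03]
    - [0,0,-0.03]
    - [0,0,0]
    - [0,0,0]
    - [0,0,0]
    - [0,0,0]
  angular:
    - [0,0,0]
    - [0,0,0]
    - [0,0,0]
    - [0,0,0]
    - [0,0,0]
    - [0,0,0]
    - [0,0,0]
    - [0,0,0]
  hand: [0,0,0,0,0,0,0,0]

```text
clock: 36.92
position: [0.5135, -0.0917, 0.2692]
ee_rot: [0.001, 0.707, 0.708, 0.001]
contact_force: [0.5, 0.2, -0.2]
width: 0.0102
gripper_force: 59.1
```

```bash
cat > tip.py <<'E'
from fx import *
from plan import R as Q
s=manip.get_state();M=Q.from_quat(s["ee_rot"],scalar_first=True)
tip=s["position"]+M.apply([.0805,.0002,.2063])
print("tip",np.round(tip,4),"F",np.round(s["contact_force"],2),"rot",np.round(s["ee_rot"],4),"pos",np.round(s["position"],4),"t",s["clock"])
for n,y in(("Y",-.095),("W",0),("B",.095)):
    d=fix([[-.0205,y+.0225,.056],[-.0205,y-.0225,.056]]);print(n,np.round((d-tip)/.5,4).tolist())
E
python3 tip.py
```

```text
tip [ 0.5144 -0.0112  0.0629] F [ 0.48  0.16 -0.16] rot [0.0013 0.7066 0.7076 0.0013] pos [ 0.5135 -0.0917  0.2692] t 36.9167
Y [[0.1867, -0.0154, -0.0139], [0.2764, -0.0228, -0.0139]]
W [[-0.0026, 0.0004, -0.0139], [0.0871, -0.0071, -0.0139]]
B [[-0.192, 0.0161, -0.0139], [-0.1023, 0.0087, -0.0139]]
```

carry_out:
  linear:
    - [-0.002,0.0004,-0.005]
    - [0,0,-0.004]
    - [0,0,0]
    - [0,0,0]
  angular:
    - [0,0,0]
    - [0,0,0]
    - [0,0,0]
    - [0,0,0]
  hand: [0,0,0,0]

```text
clock: 37.25
position: [0.5118, -0.0914, 0.2638]
ee_rot: [0.0, 0.707, 0.707, 0.001]
contact_force: [0.0, -1.0, -1.0]
width: 0.0108
gripper_force: 59.1
```

carry_out:
  linear:
    - [0,0,-0.001]
    - [0,0,0]
  angular:
    - [0,0,0]
    - [0,0,0]
  hand: [0,0]

```text
clock: 37.42
position: [0.5119, -0.0915, 0.2632]
ee_rot: [0.0, 0.707, 0.707, 0.001]
contact_force: [-1.1, -0.3, -0.5]
width: 0.0105
gripper_force: 59.1
```

carry_out:
  linear:
    - [0,0,-0.001]
    - [0,0,0]
  angular:
    - [0,0,0]
    - [0,0,0]
  hand: [0,0]

```text
clock: 37.58
position: [0.5119, -0.0915, 0.2627]
ee_rot: [0.0, 0.707, 0.707, 0.001]
contact_force: [0.0, -0.1, -0.2]
width: 0.0105
gripper_force: 59.1
```

carry_out:
  linear:
    - [0,0,-0.001]
    - [0,0,0]
  angular:
    - [0,0,0]
    - [0,0,0]
  hand: [0,0]

```text
clock: 37.75
position: [0.5119, -0.0915, 0.2622]
ee_rot: [0.0, 0.707, 0.707, 0.001]
contact_force: [0.0, -0.1, 0.1]
width: 0.0107
gripper_force: 59.1
```

```bash
python3 tip.py
```

```text
tip [ 0.5123 -0.0109  0.0559] F [ 0.05 -0.15  0.08] rot [3.000e-04 7.068e-01 7.074e-01 8.000e-04] pos [ 0.5119 -0.0915  0.2622] t 37.75
Y [[0.1908, -0.0159, 0.0002], [0.2805, -0.0233, 0.0002]]
W [[0.0015, -0.0001, 0.0002], [0.0912, -0.0076, 0.0002]]
B [[-0.1879, 0.0156, 0.0002], [-0.0982, 0.0082, 0.0002]]
```

carry_out:
  linear:
    - [0,0,-0.001]
    - [0,0,0]
    - [0,0,0]
  angular:
    - [0,0,0]
    - [0,0,0]
    - [0,0,0]
  hand: [0,0,0]

```text
clock: 38.0
position: [0.5119, -0.0916, 0.2618]
ee_rot: [0.0, 0.707, 0.707, 0.001]
contact_force: [0.2, 0.5, 0.2]
width: 0.0109
gripper_force: 59.2
```

carry_out:
  linear:
    - [0,0,-0.001]
    - [0,0,0]
    - [0,0,0]
  angular:
    - [0,0,0]
    - [0,0,0]
    - [0,0,0]
  hand: [0,0,0]

```text
clock: 38.25
position: [0.5119, -0.0916, 0.2614]
ee_rot: [0.001, 0.707, 0.707, 0.001]
contact_force: [-0.0, -2.1, 1.7]
width: 0.0105
gripper_force: 59.4
```

carry_out:
  linear:
    - [0,0,0.001]
    - [0,0,0]
    - [0.0049,-0.0004,0]
    - [0.0049,-0.0004,0]
    - [0.0049,-0.0004,0]
    - [0.0049,-0.0004,0]
    - [0.0049,-0.0004,0]
    - [0.0049,-0.0004,0]
  angular:
    - [0,0,0]
    - [0,0,0]
    - [0,0,0]
    - [0,0,0]
    - [0,0,0]
    - [0,0,0]
    - [0,0,0]
    - [0,0,0]
  hand: [0,0,0,0,0,0,0,0]

```text
clock: 38.92
position: [0.5269, -0.0927, 0.2616]
ee_rot: [0.0, 0.707, 0.707, 0.001]
contact_force: [-0.5, -0.8, -0.2]
width: 0.0104
gripper_force: 59.3
```

carry_out:
  linear:
    - [0.0049,-0.0004,0]
    - [0.0049,-0.0004,0]
    - [0.0049,-0.0004,0]
    - [0.0049,-0.0004,0]
    - [0.0049,-0.0004,0]
    - [0.0049,-0.0004,0]
    - [0.0049,-0.0004,0]
    - [0.0049,-0.0004,0]
  angular:
    - [0,0,0]
    - [0,0,0]
    - [0,0,0]
    - [0,0,0]
    - [0,0,0]
    - [0,0,0]
    - [0,0,0]
    - [0,0,0]
  hand: [0,0,0,0,0,0,0,0]

```text
clock: 39.58
position: [0.5464, -0.0943, 0.2617]
ee_rot: [0.0, 0.707, 0.707, 0.001]
contact_force: [-0.5, 0.2, 1.1]
width: 0.0106
gripper_force: 59.3
```

```bash
python3 tip.py
```

```text
tip [ 0.5469 -0.0137  0.0555] F [-0.49  0.16  1.08] rot [4.000e-04 7.068e-01 7.075e-01 8.000e-04] pos [ 0.5464 -0.0943  0.2617] t 39.5833
Y [[0.1217, -0.0102, 0.001], [0.2114, -0.0177, 0.001]]
W [[-0.0676, 0.0055, 0.001], [0.022, -0.002, 0.001]]
B [[-0.257, 0.0213, 0.001], [-0.1673, 0.0138, 0.001]]
```

carry_out:
  linear:
    - [0.005,-0.0004,0]
    - [0.005,-0.0004,0]
    - [0.005,-0.0004,0]
    - [0.005,-0.0004,0]
    - [0.005,-0.0004,0]
    - [0,0,0]
    - [0,0,0]
    - [0,0,0.02]
  angular:
    - [0,0,0]
    - [0,0,0]
    - [0,0,0]
    - [0,0,0]
    - [0,0,0]
    - [0,0,0]
    - [0,0,0]
    - [0,0,0]
  hand: [0,0,0,0,0,0,0,0]

```text
clock: 40.25
position: [0.558, -0.0952, 0.2703]
ee_rot: [-0.001, 0.707, 0.707, -0.0]
contact_force: [-0.3, 1.2, -0.1]
width: 0.0104
gripper_force: 59.1
```

carry_out:
  linear:
    - [0.032,-0.0025,0]
    - [0.032,-0.0025,0]
    - [0.032,-0.0025,0]
    - [0,0,0]
    - [0,0,0]
  angular:
    - [0,0,0]
    - [0,0,0]
    - [0,0,0]
    - [0,0,0]
    - [0,0,0]
  hand: [0,0,0,0,0]

```text
clock: 40.67
position: [0.6068, -0.0991, 0.272]
ee_rot: [0.0, 0.707, 0.708, 0.001]
contact_force: [-0.6, 0.7, -0.8]
width: 0.0104
gripper_force: 59.1
```

```bash
python3 tip.py
```

```text
tip [ 0.6072 -0.0185  0.0657] F [-0.61  0.68 -0.78] rot [3.000e-04 7.067e-01 7.075e-01 6.000e-04] pos [ 0.6068 -0.0991  0.272 ] t 40.6667
Y [[0.0011, -0.0006, -0.0194], [0.0908, -0.0081, -0.0194]]
W [[-0.1882, 0.0151, -0.0194], [-0.0985, 0.0077, -0.0194]]
B [[-0.3775, 0.0309, -0.0194], [-0.2879, 0.0234, -0.0194]]
```

carry_out:
  linear:
    - [0.002,-0.0008,-0.01]
    - [0,0,-0.008]
    - [0,0,0]
    - [0,0,0]
  angular:
    - [0,0,0]
    - [0,0,0]
    - [0,0,0]
    - [0,0,0]
  hand: [0,0,0,0]

```text
clock: 41.0
position: [0.6069, -0.0993, 0.2622]
ee_rot: [-0.0, 0.707, 0.707, 0.0]
contact_force: [-0.2, -0.2, -0.2]
width: 0.0107
gripper_force: 59.1
```

carry_out:
  linear:
    - [0,0,-0.001]
    - [0,0,0]
  angular:
    - [0,0,0]
    - [0,0,0]
  hand: [0,0]

```text
clock: 41.17
position: [0.6075, -0.0995, 0.2623]
ee_rot: [0.0, 0.707, 0.707, 0.001]
contact_force: [-0.9, 1.1, 0.2]
width: 0.0107
gripper_force: 59.1
```

carry_out:
  linear:
    - [0,0,-0.001]
    - [0,0,0]
  angular:
    - [0,0,0]
    - [0,0,0]
  hand: [0,0]

```text
clock: 41.33
position: [0.6077, -0.0995, 0.2618]
ee_rot: [0.0, 0.707, 0.707, 0.001]
contact_force: [-0.6, 0.0, 0.5]
width: 0.0111
gripper_force: 59.1
```

```bash
python3 tip.py
```

```text
tip [ 0.6082 -0.0189  0.0556] F [-0.62  0.02  0.54] rot [4.000e-04 7.068e-01 7.075e-01 8.000e-04] pos [ 0.6077 -0.0995  0.2618] t 41.3333
Y [[-0.0008, 0.0, 0.0008], [0.0889, -0.0074, 0.0008]]
W [[-0.1902, 0.0158, 0.0008], [-0.1005, 0.0083, 0.0008]]
B [[-0.3795, 0.0315, 0.0008], [-0.2898, 0.0241, 0.0008]]
```

carry_out:
  linear:
    - [0.0049,-0.0004,0]
    - [0.0049,-0.0004,0]
    - [0.0049,-0.0004,0]
    - [0.0049,-0.0004,0]
    - [0.0049,-0.0004,0]
    - [0.0049,-0.0004,0]
    - [0.0049,-0.0004,0]
    - [0.0049,-0.0004,0]
  angular:
    - [0,0,0]
    - [0,0,0]
    - [0,0,0]
    - [0,0,0]
    - [0,0,0]
    - [0,0,0]
    - [0,0,0]
    - [0,0,0]
  hand: [0,0,0,0,0,0,0,0]

```text
clock: 42.0
position: [0.6276, -0.1011, 0.2617]
ee_rot: [0.0, 0.707, 0.707, 0.001]
contact_force: [-1.1, 0.2, 0.8]
width: 0.0107
gripper_force: 59.2
```

carry_out:
  linear:
    - [0.0049,-0.0004,0]
    - [0.0049,-0.0004,0]
    - [0.0049,-0.0004,0]
    - [0.0049,-0.0004,0]
    - [0.0049,-0.0004,0]
    - [0.0049,-0.0004,0]
    - [0.0049,-0.0004,0]
    - [0.0049,-0.0004,0]
  angular:
    - [0,0,0]
    - [0,0,0]
    - [0,0,0]
    - [0,0,0]
    - [0,0,0]
    - [0,0,0]
    - [0,0,0]
    - [0,0,0]
  hand: [0,0,0,0,0,0,0,0]

```text
clock: 42.67
position: [0.6471, -0.1027, 0.2617]
ee_rot: [0.0, 0.707, 0.707, 0.001]
contact_force: [-0.9, 0.0, 0.8]
width: 0.0107
gripper_force: 59.2
```

carry_out:
  linear:
    - [0.0049,-0.0004,0]
    - [0.0049,-0.0004,0]
    - [0.0049,-0.0004,0]
    - [0,0,0]
    - [0,0,0]
  angular:
    - [0,0,0]
    - [0,0,0]
    - [0,0,0]
    - [0,0,0]
    - [0,0,0]
  hand: [0,0,0,0,0]

```text
clock: 43.08
position: [0.6547, -0.1033, 0.2618]
ee_rot: [0.001, 0.707, 0.707, 0.001]
contact_force: [0.4, -0.1, 0.5]
width: 0.0106
gripper_force: 59.2
```

```bash
python3 tip.py
```

```text
tip [ 0.6554 -0.0228  0.0556] F [ 0.45 -0.09  0.54] rot [0.0008 0.7068 0.7074 0.0011] pos [ 0.6547 -0.1033  0.2618] t 43.0833
Y [[-0.0952, 0.0078, 0.0009], [-0.0055, 0.0004, 0.0009]]
W [[-0.2846, 0.0236, 0.0009], [-0.1949, 0.0161, 0.0009]]
B [[-0.4739, 0.0393, 0.0009], [-0.3842, 0.0319, 0.0009]]
```

carry_out:
  linear:
    - [0,0,0.03]
    - [-0.079,0.0066,0]
    - [-0.079,0.0066,0]
    - [-0.079,0.0066,0]
    - [-0.079,0.0066,0]
    - [-0.079,0.0066,0]
    - [-0.079,0.0066,0]
    - [0,0,0]
  angular:
    - [0,0,0]
    - [0,0,0]
    - [0,0,0]
    - [0,0,0]
    - [0,0,0]
    - [0,0,0]
    - [0,0,0]
    - [0,0,0]
  hand: [0,0,0,0,0,0,0,0]

```text
clock: 43.75
position: [0.4083, -0.081, 0.2751]
ee_rot: [-0.005, 0.707, 0.707, -0.002]
contact_force: [-0.6, 0.3, -1.2]
width: 0.0105
gripper_force: 59.1
```

carry_out:
  linear:
    - [0,0,0]
    - [0,0,0]
    - [0,0,0]
  angular:
    - [0,0,0]
    - [0,0,0]
    - [0,0,0]
  hand: [0,0,0]

```text
clock: 44.0
position: [0.4187, -0.084, 0.2773]
ee_rot: [0.002, 0.707, 0.707, 0.001]
contact_force: [0.7, -0.3, 0.4]
width: 0.0109
gripper_force: 59.1
```

```bash
python3 tip.py
```

```text
tip [ 0.4197 -0.0035  0.0709] F [ 0.69 -0.34  0.41] rot [0.0016 0.7068 0.7074 0.0013] pos [ 0.4187 -0.084   0.2773] t 44.0
Y [[0.3761, -0.0306, -0.0299], [0.4658, -0.038, -0.0299]]
W [[0.1867, -0.0148, -0.0299], [0.2764, -0.0223, -0.0299]]
B [[-0.0026, 0.0009, -0.0299], [0.0871, -0.0065, -0.0299]]
```

carry_out:
  linear:
    - [-0.0025,0.0009,-0.015]
    - [0,0,-0.013]
    - [0,0,0]
    - [0,0,0]
    - [0,0,0]
  angular:
    - [0,0,0]
    - [0,0,0]
    - [0,0,0]
    - [0,0,0]
    - [0,0,0]
  hand: [0,0,0,0,0]

```text
clock: 44.42
position: [0.4162, -0.083, 0.2623]
ee_rot: [-0.0, 0.707, 0.708, 0.001]
contact_force: [-0.2, 0.0, -0.0]
width: 0.0105
gripper_force: 59.1
```

```bash
python3 tip.py
```

```text
tip [ 0.4164 -0.0023  0.0561] F [-0.18  0.05 -0.01] rot [-1.000e-04  7.067e-01  7.075e-01  5.000e-04] pos [ 0.4162 -0.083   0.2623] t 44.4167
Y [[0.3827, -0.033, -0.0001], [0.4724, -0.0404, -0.0001]]
W [[0.1933, -0.0172, -0.0001], [0.283, -0.0247, -0.0001]]
B [[0.004, -0.0015, -0.0001], [0.0937, -0.0089, -0.0001]]
```

carry_out:
  linear:
    - [0.002,-0.0013,-0.0008]
    - [0.0005,0,0]
    - [0,0,0]
  angular:
    - [0,0,0]
    - [0,0,0]
    - [0,0,0]
  hand: [0,0,0]

```text
clock: 44.67
position: [0.4174, -0.0837, 0.2624]
ee_rot: [0.0, 0.707, 0.707, 0.001]
contact_force: [0.7, -0.2, -0.2]
width: 0.0106
gripper_force: 59.1
```

```bash
python3 tip.py
```

```text
tip [ 0.4179 -0.0031  0.0561] F [ 0.74 -0.24 -0.24] rot [5.000e-04 7.068e-01 7.075e-01 8.000e-04] pos [ 0.4174 -0.0837  0.2624] t 44.6667
Y [[0.3797, -0.0314, -0.0002], [0.4694, -0.0389, -0.0002]]
W [[0.1903, -0.0156, -0.0002], [0.28, -0.0231, -0.0002]]
B [[0.001, 0.0001, -0.0002], [0.0907, -0.0074, -0.0002]]
```

carry_out:
  linear:
    - [0.0049,-0.0004,0]
    - [0.0049,-0.0004,0]
    - [0.0049,-0.0004,0]
    - [0.0049,-0.0004,0]
    - [0.0049,-0.0004,0]
    - [0.0049,-0.0004,0]
    - [0.0049,-0.0004,0]
    - [0.0049,-0.0004,0]
  angular:
    - [0,0,0]
    - [0,0,0]
    - [0,0,0]
    - [0,0,0]
    - [0,0,0]
    - [0,0,0]
    - [0,0,0]
    - [0,0,0]
  hand: [0,0,0,0,0,0,0,0]

```text
clock: 45.33
position: [0.4371, -0.0853, 0.2623]
ee_rot: [0.0, 0.707, 0.707, 0.001]
contact_force: [-0.1, 0.2, -0.5]
width: 0.0109
gripper_force: 59.1
```

carry_out:
  linear:
    - [0.0049,-0.0004,0]
    - [0.0049,-0.0004,0]
    - [0.0049,-0.0004,0]
    - [0.0049,-0.0004,0]
    - [0.0049,-0.0004,0]
    - [0.0049,-0.0004,0]
    - [0.0049,-0.0004,0]
    - [0.0049,-0.0004,0]
  angular:
    - [0,0,0]
    - [0,0,0]
    - [0,0,0]
    - [0,0,0]
    - [0,0,0]
    - [0,0,0]
    - [0,0,0]
    - [0,0,0]
  hand: [0,0,0,0,0,0,0,0]

```text
clock: 46.0
position: [0.4567, -0.0869, 0.2623]
ee_rot: [0.0, 0.707, 0.707, 0.001]
contact_force: [-0.4, 0.2, -0.3]
width: 0.0104
gripper_force: 59.1
```

carry_out:
  linear:
    - [0.0049,-0.0004,0]
    - [0.0049,-0.0004,0]
    - [0.0049,-0.0004,0]
    - [0,0,0]
    - [0,0,0]
  angular:
    - [0,0,0]
    - [0,0,0]
    - [0,0,0]
    - [0,0,0]
    - [0,0,0]
  hand: [0,0,0,0,0]

```text
clock: 46.42
position: [0.4639, -0.0875, 0.2623]
ee_rot: [0.0, 0.707, 0.707, 0.001]
contact_force: [-1.3, -0.3, -0.7]
width: 0.0108
gripper_force: 59.1
```

```bash
python3 tip.py
```

```text
tip [ 0.4643 -0.0068  0.0561] F [-1.26 -0.27 -0.67] rot [3.000e-04 7.067e-01 7.075e-01 7.000e-04] pos [ 0.4639 -0.0875  0.2623] t 46.4167
Y [[0.2868, -0.024, -0.0001], [0.3765, -0.0315, -0.0001]]
W [[0.0975, -0.0082, -0.0001], [0.1872, -0.0157, -0.0001]]
B [[-0.0919, 0.0075, -0.0001], [-0.0022, 0.0, -0.0001]]
```

carry_out:
  linear:
    - [0,0,0.06]
    - [0,0,0.06]
    - [0.051,0.0546,0]
    - [0.051,0.0546,0]
    - [0.051,0.0546,0]
    - [0.051,0.0546,0]
    - [0.051,0.0546,0]
    - [0.051,0.0546,0]
  angular:
    - [0,0,0]
    - [0,0,0]
    - [0,0,0]
    - [0,0,0]
    - [0,0,0]
    - [0,0,0]
    - [0,0,0]
    - [0,0,0]
  hand: [0,0,0,0,0,0,0,0]

```text
clock: 47.08
position: [0.6175, 0.0779, 0.3223]
ee_rot: [0.0, 0.707, 0.708, 0.001]
contact_force: [-0.5, -0.1, -0.5]
width: 0.0105
gripper_force: 59.1
```

carry_out:
  linear:
    - [0.051,0.0546,0]
    - [0.051,0.0546,0]
    - [0.051,0.0546,0]
    - [0,0,0]
    - [0,0,0]
    - [0,0,0]
    - [0,0,0]
  angular:
    - [0,0,0]
    - [0,0,0]
    - [0,0,0]
    - [0,0,0]
    - [0,0,0]
    - [0,0,0]
    - [0,0,0]
  hand: [0,0,0,0,0,0,0]

```text
clock: 47.67
position: [0.6924, 0.1573, 0.3222]
ee_rot: [0.0, 0.707, 0.707, -0.0]
contact_force: [0.4, -0.9, 0.3]
width: 0.0108
gripper_force: 59.1
```

```bash
python3 plan.py .6938 .1582 .240 0 0 4
```

```text
n 4 lin/row [ 0.0007  0.0004 -0.0411] ang/row [ 0.     0.    -0.001] | pos [0.6924 0.1573 0.3222] F [ 0.4 -0.9  0.3] w 0.0108 g 59.1 q [ 0.13  0.53  1.31 -0.    1.31  0.13] t 47.7
```

carry_out:
  linear:
    - [0.0005,0.0004,-0.041]
    - [0.0005,0.0004,-0.041]
    - [0.0005,0.0004,-0.041]
    - [0.0005,0.0004,-0.041]
    - [0,0,0]
    - [0,0,0]
    - [0,0,0]
  angular:
    - [0,0,0]
    - [0,0,0]
    - [0,0,0]
    - [0,0,0]
    - [0,0,0]
    - [0,0,0]
    - [0,0,0]
  hand: [0,0,0,0,0,0,0]

```text
clock: 48.25
position: [0.6945, 0.1583, 0.2419]
ee_rot: [0.001, 0.707, 0.707, 0.002]
contact_force: [-0.4, 0.0, -0.4]
width: 0.0108
gripper_force: 59.1
```

```bash
python3 plan.py .6938 .1582 .2225 0 0 4
```

```text
n 4 lin/row [-0.0003 -0.0001 -0.0097] ang/row [-0.002  0.011 -0.   ] | pos [0.6945 0.1583 0.2419] F [-0.4  0.  -0.4] w 0.0108 g 59.1 q [0.13 0.59 1.41 0.   1.14 0.13] t 48.2
```

carry_out:
  linear:
    - [-0.0003,0,-0.0095]
    - [-0.0003,0,-0.0095]
    - [-0.0003,0,-0.0095]
    - [-0.0003,0,-0.0095]
    - [0,0,0]
    - [0,0,0]
  angular:
    - [0,0,0]
    - [0,0,0]
    - [0,0,0]
    - [0,0,0]
    - [0,0,0]
    - [0,0,0]
  hand: [0,0,0,0,0,0]

```text
clock: 48.75
position: [0.6938, 0.1591, 0.2213]
ee_rot: [0.0, 0.707, 0.707, 0.001]
contact_force: [0.5, 0.6, 0.3]
width: 0.011
gripper_force: 59.3
```

carry_out:
  linear:
    - [0,0,-0.002]
    - [0,0,0]
    - [0,0,0]
  angular:
    - [0,0,0]
    - [0,0,0]
    - [0,0,0]
  hand: [0,0,0]

```text
clock: 49.0
position: [0.6937, 0.1591, 0.2213]
ee_rot: [0.001, 0.707, 0.708, 0.001]
contact_force: [-2.0, -0.1, 4.9]
width: 0.0105
gripper_force: 59.9
```

carry_out:
  linear:
    - [0,0,-0.002]
    - [0,0,0]
    - [0,0,0]
  angular:
    - [0,0,0]
    - [0,0,0]
    - [0,0,0]
  hand: [0,0,0]

```text
clock: 49.25
position: [0.6937, 0.1591, 0.2212]
ee_rot: [0.001, 0.707, 0.708, 0.001]
contact_force: [-2.6, 0.4, 9.3]
width: 0.0108
gripper_force: 60.5
```

carry_out:
  linear:
    - [0,0,0.004]
    - [0,0,0]
    - [0,0,0]
    - [0,0,0.02]
    - [0,0,0.06]
    - [0,0,0.07]
    - [0,0,0.07]
  angular:
    - [0,0,0]
    - [0,0,0]
    - [0,0,0]
    - [0,0,0]
    - [0,0,0]
    - [0,0,0]
    - [0,0,0]
  hand: [0.45,0.45,0.45,0.45,0.45,0.45,0.45]

```text
clock: 49.83
position: [0.6935, 0.159, 0.3319]
ee_rot: [-0.0, 0.707, 0.707, -0.0]
contact_force: [1.4, 0.2, -0.5]
width: 0.0384
gripper_force: 0.0
```

```bash
python3 plan.py .539 .0252 .30 -.083 0 8; python3 red.py | head -4
python3 - <<'E'
from h import *
im=manip.get_image("side").astype(int);o=(im[:,:,0]>150)&(im[:,:,1]<150)&(im[:,:,2]<70);o[:,:235]=0;o[:,290:]=0;o[225:]=0;o[:170]=0
a=cv2.imread("pics/side0.png")[:,:,::-1].astype(int);b=(a[:,:,0]>150)&(a[:,:,1]<150)&(a[:,:,2]<70);b[:,:235]=0;b[:,290:]=0;b[225:]=0;b[:170]=0
for m in(o,b): print(m.sum(),np.argwhere(m).mean(0),np.argwhere(m).min(0),np.argwhere(m).max(0))
E
```

```text
n 8 lin/row [-0.0386 -0.0335 -0.008 ] ang/row [-0.001 -0.001 -0.131] | pos [0.6935 0.159  0.3319] F [ 1.4  0.2 -0.5] w 0.0384 g 0.0 q [0.13 0.52 1.29 0.   1.33 0.13] t 49.8
top [315.05 139.82] area 145 z56 [0.6963 0.1132]
top [354.08 167.38] area 17 z56 [ 0.6068 -0.0206]
top [339.44 187.  ] area 910 z56 [0.5392 0.0268]
side [332.23 206.44] area 2743 z56 [0.5267 0.0402]
84 [199.38095238 258.16666667] [193 247] [205 272]
118 [197.76271186 261.78813559] [191 247] [205 277]
```

carry_out:
  linear:
    - [-0.0386,-0.0335,-0.005]
    - [-0.0386,-0.0335,-0.005]
    - [-0.0386,-0.0335,-0.005]
    - [-0.0386,-0.0335,-0.005]
    - [-0.0386,-0.0335,-0.005]
    - [-0.0386,-0.0335,-0.005]
    - [-0.0386,-0.0335,-0.005]
    - [-0.0386,-0.0335,-0.005]
  angular:
    - [0,0,-0.13]
    - [0,0,-0.13]
    - [0,0,-0.13]
    - [0,0,-0.13]
    - [0,0,-0.13]
    - [0,0,-0.13]
    - [0,0,-0.13]
    - [0,0,-0.13]
  hand: [0.6,0.6,0.6,0.6,0.6,0.6,0.6,0.6]

```text
clock: 50.65
position: [0.5377, 0.0244, 0.31]
ee_rot: [-0.001, 0.736, 0.677, -0.0]
contact_force: [0.5, -0.3, 0.2]
width: 0.0511
gripper_force: 0.0
```

carry_out:
  linear:
    - [0,0,0]
    - [0,0,0]
    - [0,0,0]
  angular:
    - [0,0,0]
    - [0,0,0]
    - [0,0,0]
  hand: [0.6,0.6,0.6]

```text
clock: 50.9
position: [0.5395, 0.0251, 0.3109]
ee_rot: [0.0, 0.736, 0.677, 0.001]
contact_force: [0.3, -0.1, 0.8]
width: 0.0513
gripper_force: 0.0
```

```bash
python3 plan.py .539 .0255 .22 -.083 0 4
```

```text
n 4 lin/row [-0.0003  0.0002 -0.0455] ang/row [-0.003  0.004 -0.001] | pos [0.5395 0.0251 0.3109] F [ 0.3 -0.1  0.8] w 0.0513 g 0.0 q [-0.08  0.29  1.73  0.    1.12 -0.  ] t 50.9
```

carry_out:
  linear:
    - [0,0,-0.045]
    - [0,0,-0.045]
    - [0,0,-0.045]
    - [0,0,-0.045]
    - [0,0,0]
    - [0,0,0]
    - [0,0,0]
    - [0,0,0]
  angular:
    - [0,0,0]
    - [0,0,0]
    - [0,0,0]
    - [0,0,0]
    - [0,0,0]
    - [0,0,0]
    - [0,0,0]
    - [0,0,0]
  hand: [0.6,0.6,0.6,0.6,0.6,0,0,0]
  force: 80

```text
clock: 51.57
position: [0.5393, 0.0254, 0.2226]
ee_rot: [-0.0, 0.735, 0.678, 0.0]
contact_force: [2.5, -0.3, 11.5]
width: 0.0159
gripper_force: 44.8
```

carry_out:
  linear:
    - [0,0,0]
    - [0,0,0]
    - [0,0,0]
    - [0,0,0]
    - [0.0003,0.003,0]
    - [0.0003,0.003,0]
    - [0.0003,0.004,0]
    - [0.0003,0.004,0]
  angular:
    - [0,0,0]
    - [0,0,0]
    - [0,0,0]
    - [0,0,0]
    - [0,0,0]
    - [0,0,0]
    - [0,0,0]
    - [0,0,0]
  hand: [0,0,0,0,0,0,0,0]

```text
clock: 52.23
position: [0.5396, 0.0309, 0.2228]
ee_rot: [0.002, 0.735, 0.678, -0.0]
contact_force: [-4.0, -5.1, 6.4]
width: 0.0142
gripper_force: 78.3
```

carry_out:
  linear:
    - [0.0003,0.004,0]
    - [0.0003,0.004,0]
    - [0.0003,0.004,0]
    - [0.0003,0.004,0]
    - [0,0,0]
  angular:
    - [0,0,0]
    - [0,0,0]
    - [0,0,0]
    - [0,0,0]
    - [0,0,0]
  hand: [0,0,0,0,0]

```text
clock: 52.65
position: [0.5402, 0.0392, 0.2228]
ee_rot: [0.001, 0.735, 0.678, 0.0]
contact_force: [-3.0, -3.3, 5.0]
width: 0.0144
gripper_force: 78.3
```

carry_out:
  linear:
    - [0.0003,0.004,0]
    - [0,0.002,0]
    - [0,0,0]
  angular:
    - [0,0,0]
    - [0,0,0]
    - [0,0,0]
  hand: [0,0,0]

```text
clock: 52.9
position: [0.5404, 0.0406, 0.2228]
ee_rot: [0.003, 0.735, 0.679, -0.002]
contact_force: [-4.1, -10.6, 5.7]
width: 0.0144
gripper_force: 78.3
```

carry_out:
  linear:
    - [0,0.002,0]
    - [0,0,0]
    - [0,-0.003,0]
    - [0,0,0]
    - [0,0,0]
    - [0,0,0.06]
    - [0,0,0.08]
    - [0,0,0.08]
  angular:
    - [0,0,0]
    - [0,0,0]
    - [0,0,0]
    - [0,0,0]
    - [0,0,0]
    - [0,0,0]
    - [0,0,0]
    - [0,0,0]
  hand: [0,0,1,1,1,1,1,1]

```text
clock: 53.57
position: [0.5405, 0.043, 0.332]
ee_rot: [-0.0, 0.735, 0.678, 0.0]
contact_force: [-0.1, -1.0, -1.2]
width: 0.0846
gripper_force: 0.0
```

```bash
python3 -c "
from fx import *
print(fix([[-.0175,y,.034] for y in(-.095,0,.095)]).round(4))"
python3 red.py | head -7; python3 pick.py .4411 -.0020 .034 -.083 35 .08 0 10 .002 -.003
```

```text
[[ 0.6304 -0.0177  0.034 ]
 [ 0.5357 -0.0098  0.034 ]
 [ 0.4411 -0.002   0.034 ]]
top [316.51 139.84] area 116 z56 [0.6963 0.1083]
side [325.8  188.83] area 47 z56 [ 0.614  -0.0233]
side [324.51 189.92] area 29 z56 [ 0.6119 -0.0155]
side [328.53 207.36] area 2951 z56 [0.5307 0.0514]
side [347.37 201.33] area 87 z56 [ 0.5153 -0.0123]
side [301.2 236.5] area 568 z56 [0.4792 0.2071]
pred dots [[ 0.6078 -0.0188  0.056 ]
[ 0.4292 -0.1451  0.2338]
n 10 lin/row [-0.0228 -0.0376 -0.0209] ang/row [ 0.761 -0.042  0.005] | pos [0.5433 0.0429 0.3384] F [ 0.6 -0.8  0.1] w 0.0853 g 0.0 q [-0.05  0.27  1.68  0.    1.17  0.03] t 53.7
```

carry_out:
  linear:
    - [-0.0228,-0.0376,0]
    - [-0.0228,-0.0376,0]
    - [-0.0228,-0.0376,0]
    - [-0.0228,-0.0376,0]
    - [-0.0228,-0.0376,0]
    - [-0.0228,-0.0376,0]
    - [-0.0228,-0.0376,-0.025]
    - [-0.0228,-0.0376,-0.05]
  angular:
    - [0.761,-0.042,0]
    - [0.761,-0.042,0]
    - [0.761,-0.042,0]
    - [0.761,-0.042,0]
    - [0.761,-0.042,0]
    - [0.761,-0.042,0]
    - [0.761,-0.042,0]
    - [0.761,-0.042,0]
  hand: [1,1,1,1,1,1,1,1]

```text
clock: 54.33
position: [0.4501, -0.109, 0.2957]
ee_rot: [-0.165, 0.713, 0.658, 0.176]
contact_force: [0.1, -0.3, -0.6]
width: 0.0855
gripper_force: 0.0
```

carry_out:
  linear:
    - [-0.0228,-0.0376,-0.06]
    - [-0.0228,-0.0376,-0.06]
    - [0,0,0]
    - [0,0,0]
    - [0,0,0]
  angular:
    - [0.761,-0.042,0]
    - [0.761,-0.042,0]
    - [0,0,0]
    - [0,0,0]
    - [0,0,0]
  hand: [1,1,1,1,1]

```text
clock: 54.75
position: [0.4273, -0.1453, 0.2342]
ee_rot: [-0.209, 0.702, 0.646, 0.216]
contact_force: [0.2, -0.5, 0.1]
width: 0.0851
gripper_force: 0.0
```

```bash
python3 pick.py .4411 -.0020 .034 -.083 35 .0 0 6 .002 -.003
```

```text
[ 0.433  -0.0993  0.1683]
n 6 lin/row [ 0.0019  0.0153 -0.022 ] ang/row [-0.001 -0.028 -0.008] | pos [ 0.4273 -0.1453  0.2342] F [ 0.2 -0.5  0.1] w 0.0851 g 0.0 q [-0.69  0.36  1.97  0.51  1.24 -0.88] t 54.8
```

carry_out:
  linear:
    - [0.0019,0.0153,-0.022]
    - [0.0019,0.0153,-0.022]
    - [0.0019,0.0153,-0.022]
    - [0.0019,0.0153,-0.022]
    - [0.0019,0.0153,-0.022]
    - [0.0019,0.0153,-0.022]
    - [0,0,0]
    - [0,0,0]
  angular:
    - [0,-0.028,-0.008]
    - [0,-0.028,-0.008]
    - [0,-0.028,-0.008]
    - [0,-0.028,-0.008]
    - [0,-0.028,-0.008]
    - [0,-0.028,-0.008]
    - [0,0,0]
    - [0,0,0]
  hand: [1,1,1,1,1,1,1,1]

```text
clock: 55.42
position: [0.433, -0.0985, 0.1689]
ee_rot: [-0.203, 0.701, 0.647, 0.221]
contact_force: [-0.9, 0.3, 0.1]
width: 0.0855
gripper_force: 0.0
```

```bash
python3 pick.py .4411 -.0020 .034 -.083 35 .0 0 1 .002 -.003
```

```text
[ 0.433  -0.0993  0.1683]
n 1 lin/row [-0.0001 -0.0017 -0.0013] ang/row [ 0.009  0.012 -0.044] | pos [ 0.433  -0.0985  0.1689] F [-0.9  0.3  0.1] w 0.0855 g 0.0 q [-0.6   0.45  2.08  0.61  1.04 -0.95] t 55.4
```

carry_out:
  linear:
    - [0,0,0]
    - [0,0,0]
    - [0,0,0]
    - [0,0,0]
    - [0,0,0]
    - [0,0,0]
    - [0,0,0]
  angular:
    - [0,0,0]
    - [0,0,0]
    - [0,0,0]
    - [0,0,0]
    - [0,0,0]
    - [0,0,0]
    - [0,0,0]
  hand: [0.3,0.3,0.3,0.3,0.3,0.3,0.3]
  force: 70

```text
clock: 56.0
position: [0.4328, -0.1001, 0.1688]
ee_rot: [-0.204, 0.702, 0.646, 0.222]
contact_force: [0.0, -0.5, 5.8]
width: 0.0507
gripper_force: 72.6
```

```bash
python3 place.py g .4411 -.0020 .034; python3 place.py w .4875 .204 .014 -.06 .06 -55 20
```

```text
off [-0.0032  0.     -0.1669]
[0.4956 0.3387 0.1724]
n 20 lin/row [0.0063 0.0439 0.0004] ang/row [-0.98   0.071  0.011] | pos [ 0.4328 -0.1001  0.1688] F [ 0.  -0.5  5.8] w 0.0507 g 72.6 q [-0.61  0.45  2.08  0.61  1.04 -0.95] t 56.0
```

carry_out:
  linear:
    - [0,0,0.03]
    - [0,0,0.06]
    - [0,0,0.07]
    - [0,0,0.08]
    - [0.0063,0.0439,0.01]
    - [0.0063,0.0439,0.01]
    - [0.0063,0.0439,0.01]
    - [0.0063,0.0439,0.01]
  angular:
    - [0,0,0]
    - [0,0,0]
    - [0,0,0]
    - [0,0,0]
    - [-0.98,0.071,0.011]
    - [-0.98,0.071,0.011]
    - [-0.98,0.071,0.011]
    - [-0.98,0.071,0.011]
  hand: [0.3,0.3,0.3,0.3,0.3,0.3,0.3,0.3]

```text
clock: 56.67
position: [0.4447, -0.0115, 0.3088]
ee_rot: [-0.098, 0.727, 0.671, 0.108]
contact_force: [-0.4, 0.5, -2.1]
width: 0.0503
gripper_force: 73.0
```

carry_out:
  linear:
    - [0.0063,0.0439,0]
    - [0.0063,0.0439,0]
    - [0.0063,0.0439,0]
    - [0.0063,0.0439,0]
    - [0.0063,0.0439,0]
    - [0.0063,0.0439,0]
    - [0.0063,0.0439,0]
    - [0.0063,0.0439,0]
  angular:
    - [-0.98,0.071,0.011]
    - [-0.98,0.071,0.011]
    - [-0.98,0.071,0.011]
    - [-0.98,0.071,0.011]
    - [-0.98,0.071,0.011]
    - [-0.98,0.071,0.011]
    - [-0.98,0.071,0.011]
    - [-0.98,0.071,0.011]
  hand: [0.3,0.3,0.3,0.3,0.3,0.3,0.3,0.3]

```text
clock: 57.33
position: [0.4699, 0.1648, 0.3084]
ee_rot: [0.115, 0.722, 0.672, -0.121]
contact_force: [0.5, 0.3, -1.2]
width: 0.0505
gripper_force: 73.1
```

carry_out:
  linear:
    - [0.0063,0.0439,0]
    - [0.0063,0.0439,0]
    - [0.0063,0.0439,0]
    - [0.0063,0.0439,0]
    - [0.0063,0.0439,0]
    - [0.0063,0.0439,0]
    - [0.0063,0.0439,0]
    - [0.0063,0.0439,0]
  angular:
    - [-0.98,0.071,0.011]
    - [-0.98,0.071,0.011]
    - [-0.98,0.071,0.011]
    - [-0.98,0.071,0.011]
    - [-0.98,0.071,0.011]
    - [-0.98,0.071,0.011]
    - [-0.98,0.071,0.011]
    - [-0.98,0.071,0.011]
  hand: [0.3,0.3,0.3,0.3,0.3,0.3,0.3,0.3]

```text
clock: 58.0
position: [0.4954, 0.3406, 0.3079]
ee_rot: [0.317, 0.646, 0.607, -0.338]
contact_force: [0.5, -1.1, -1.0]
width: 0.0504
gripper_force: 73.1
```

carry_out:
  linear:
    - [0,0,0]
    - [0,0,0]
    - [0,0,0]
  angular:
    - [0,0,0]
    - [0,0,0]
    - [0,0,0]
  hand: [0.3,0.3,0.3]

```text
clock: 58.25
position: [0.4953, 0.3389, 0.3077]
ee_rot: [0.316, 0.646, 0.608, -0.337]
contact_force: [0.2, -0.3, -0.7]
width: 0.0505
gripper_force: 73.1
```

```bash
python3 place.py w .4875 .204 .013 -.06 .006 -55 6
```

```text
[0.4956 0.3387 0.1174]
n 6 lin/row [ 0.0001 -0.0001 -0.0634] ang/row [ 0.    -0.004  0.005] | pos [0.4953 0.3389 0.3077] F [ 0.2 -0.3 -0.7] w 0.0505 g 73.1 q [ 0.68  0.6   1.43 -0.67  1.81  0.82] t 58.2
```

carry_out:
  linear:
    - [0,0,-0.063]
    - [0,0,-0.063]
    - [0,0,-0.063]
    - [0,0,-0.063]
    - [0,0,-0.063]
    - [0,0,-0.063]
    - [0,0,0]
    - [0,0,0]
  angular:
    - [0,0,0]
    - [0,0,0]
    - [0,0,0]
    - [0,0,0]
    - [0,0,0]
    - [0,0,0]
    - [0,0,0]
    - [0,0,0]
  hand: [0.3,0.3,0.3,0.3,0.3,0.3,0.3,0.3]

```text
clock: 58.92
position: [0.4954, 0.338, 0.119]
ee_rot: [0.316, 0.646, 0.607, -0.339]
contact_force: [0.8, 0.1, 0.3]
width: 0.0502
gripper_force: 73.1
```

carry_out:
  linear:
    - [0,0,-0.003]
    - [0,0,-0.003]
    - [0,0,-0.003]
    - [0,0,0]
    - [0,0,0]
  angular:
    - [0,0,0]
    - [0,0,0]
    - [0,0,0]
    - [0,0,0]
    - [0,0,0]
  hand: [0.3,0.3,0.3,0.3,0.3]

```text
clock: 59.33
position: [0.4955, 0.3396, 0.1154]
ee_rot: [0.316, 0.646, 0.608, -0.336]
contact_force: [-0.2, -0.0, -1.0]
width: 0.0507
gripper_force: 73.0
```

carry_out:
  linear:
    - [0,0,-0.002]
    - [0,0,0]
  angular:
    - [0,0,0]
    - [0,0,0]
  hand: [0.3,0.3]

```text
clock: 59.5
position: [0.4953, 0.3395, 0.1135]
ee_rot: [0.316, 0.646, 0.608, -0.337]
contact_force: [-0.8, -0.1, -0.8]
width: 0.0503
gripper_force: 73.0
```

carry_out:
  linear:
    - [0,0,-0.002]
    - [0,0,0]
  angular:
    - [0,0,0]
    - [0,0,0]
  hand: [0.3,0.3]

```text
clock: 59.67
position: [0.4953, 0.3395, 0.1121]
ee_rot: [0.316, 0.646, 0.608, -0.337]
contact_force: [0.2, -0.0, -0.9]
width: 0.0502
gripper_force: 73.0
```

carry_out:
  linear:
    - [0,0,-0.002]
    - [0,0,0]
  angular:
    - [0,0,0]
    - [0,0,0]
  hand: [0.3,0.3]

```text
clock: 59.83
position: [0.4953, 0.3395, 0.1119]
ee_rot: [0.317, 0.646, 0.607, -0.338]
contact_force: [-0.1, 2.2, 2.9]
width: 0.0502
gripper_force: 73.4
```

carry_out:
  linear:
    - [0,0,-0.002]
    - [0,0,0]
  angular:
    - [0,0,0]
    - [0,0,0]
  hand: [0.3,0.3]

```text
clock: 60.0
position: [0.4953, 0.3396, 0.1117]
ee_rot: [0.317, 0.646, 0.607, -0.338]
contact_force: [-0.9, 3.2, 7.0]
width: 0.0505
gripper_force: 73.9
```

carry_out:
  linear:
    - [0,0,0.002]
    - [0,0,0]
    - [0,0,0]
    - [0,0.01,0.01]
    - [0,0.02,0.04]
    - [0,0,0.07]
    - [0,0,0.08]
    - [0,0,0.08]
  angular:
    - [0,0,0]
    - [0,0,0]
    - [0,0,0]
    - [0,0,0]
    - [0,0,0]
    - [0,0,0]
    - [0,0,0]
    - [0,0,0]
  hand: [1,1,1,1,1,1,1,1]

```text
clock: 60.67
position: [0.4951, 0.3547, 0.2523]
ee_rot: [0.316, 0.645, 0.608, -0.338]
contact_force: [0.1, 0.9, 0.1]
width: 0.0853
gripper_force: 0.0
```

```bash
python3 pick.py .5357 -.0098 .034 -.083 35 .08 0 22 .002 -.003; python3 - <<'E'
from fx import *
im=manip.get_image("top").astype(int)
g=(im[:,:,1]>im[:,:,0]+15)&(im[:,:,1]>im[:,:,2]+10);g[:170]=0;g[235:]=0;g[:,:225]=0;g[:,305:]=0
a=np.argwhere(g)[:,::-1];print("green on pad",len(a), onz("top",a.mean(0),.023) if len(a) else "")
for nm,y in(("Y",-.095),("W",0)):
    print(nm,proj("top",fix([-.0175,y,.056])).round(1), proj("side",fix([-.0175,y,.056])).round(1))
E
python3 red.py|head -7
```

```text
[ 0.5238 -0.1529  0.2338]
n 22 lin/row [ 0.0026 -0.0461 -0.0017] ang/row [ 0.891 -0.066 -0.011] | pos [0.4951 0.3547 0.2523] F [0.1 0.9 0.1] w 0.0853 g 0.0 q [ 0.69  0.66  1.46 -0.65  1.75  0.89] t 60.7
green on pad 166 [0.48651737 0.20566554]
Y [[353.4 160.4]] [[320.7 187.7]]
W [[350.4 188.4]] [[341.6 199.2]]
top [316.56 139.83] area 121 z56 [0.6964 0.1081]
top [354.04 167.41] area 16 z56 [ 0.6067 -0.0205]
top [335.33 186.49] area 948 z56 [0.5405 0.0406]
side [328.59 207.15] area 2758 z56 [0.5313 0.0505]
side [347.36 201.33] area 82 z56 [ 0.5153 -0.0123]
side [301.74 236.63] area 514 z56 [0.4778 0.2065]
pred dots [[ 0.6078 -0.0188  0.056 ]
```

carry_out:
  linear:
    - [0.0026,-0.0461,0.02]
    - [0.0026,-0.0461,0.02]
    - [0.0026,-0.0461,0.02]
    - [0.0026,-0.0461,0.02]
    - [0.0026,-0.0461,0.02]
    - [0.0026,-0.0461,0.02]
    - [0.0026,-0.0461,0]
    - [0.0026,-0.0461,0]
  angular:
    - [0.891,-0.066,-0.011]
    - [0.891,-0.066,-0.011]
    - [0.891,-0.066,-0.011]
    - [0.891,-0.066,-0.011]
    - [0.891,-0.066,-0.011]
    - [0.891,-0.066,-0.011]
    - [0.891,-0.066,-0.011]
    - [0.891,-0.066,-0.011]
  hand: [1,1,1,1,1,1,1,1]

```text
clock: 61.48
position: [0.5055, 0.1692, 0.3109]
ee_rot: [0.132, 0.718, 0.669, -0.139]
contact_force: [-0.3, -0.4, -0.1]
width: 0.0856
gripper_force: 0.0
```

carry_out:
  linear:
    - [0.0026,-0.0461,0]
    - [0.0026,-0.0461,0]
    - [0.0026,-0.0461,0]
    - [0.0026,-0.0461,0]
    - [0.0026,-0.0461,0]
    - [0.0026,-0.0461,0]
    - [0.0026,-0.0461,0]
    - [0.0026,-0.0461,0]
  angular:
    - [0.891,-0.066,-0.011]
    - [0.891,-0.066,-0.011]
    - [0.891,-0.066,-0.011]
    - [0.891,-0.066,-0.011]
    - [0.891,-0.066,-0.011]
    - [0.891,-0.066,-0.011]
    - [0.891,-0.066,-0.011]
    - [0.891,-0.066,-0.011]
  hand: [1,1,1,1,1,1,1,1]

```text
clock: 62.15
position: [0.5157, -0.0153, 0.3103]
ee_rot: [-0.063, 0.731, 0.676, 0.069]
contact_force: [-0.1, -0.6, 0.2]
width: 0.0852
gripper_force: 0.0
```

carry_out:
  linear:
    - [0.0026,-0.0461,0]
    - [0.0026,-0.0461,0]
    - [0.0026,-0.0461,-0.03]
    - [0.0026,-0.0461,-0.03]
    - [0.0026,-0.0461,-0.045]
    - [0.0026,-0.0461,-0.045]
    - [0,0,0]
    - [0,0,0]
  angular:
    - [0.891,-0.066,-0.011]
    - [0.891,-0.066,-0.011]
    - [0.891,-0.066,-0.011]
    - [0.891,-0.066,-0.011]
    - [0.891,-0.066,-0.011]
    - [0.891,-0.066,-0.011]
    - [0,0,0]
    - [0,0,0]
  hand: [1,1,1,1,1,1,1,1]

```text
clock: 62.82
position: [0.5235, -0.1538, 0.2337]
ee_rot: [-0.206, 0.704, 0.643, 0.221]
contact_force: [1.6, -0.2, -0.3]
width: 0.0852
gripper_force: 0.0
```

```bash
python3 pick.py .5357 -.0098 .034 -.083 35 .0 0 6 .002 -.003
```

```text
[ 0.5276 -0.1071  0.1683]
n 6 lin/row [ 0.0014  0.0156 -0.0218] ang/row [-0.008 -0.012  0.011] | pos [ 0.5235 -0.1538  0.2337] F [ 1.6 -0.2 -0.3] w 0.0852 g 0.0 q [-0.59  0.47  1.78  0.55  1.28 -0.77] t 62.8
```

carry_out:
  linear:
    - [0.0014,0.0156,-0.0218]
    - [0.0014,0.0156,-0.0218]
    - [0.0014,0.0156,-0.0218]
    - [0.0014,0.0156,-0.0218]
    - [0.0014,0.0156,-0.0218]
    - [0.0014,0.0156,-0.0218]
    - [0,0,0]
    - [0,0,0]
  angular:
    - [0,-0.01,0.01]
    - [0,-0.01,0.01]
    - [0,-0.01,0.01]
    - [0,-0.01,0.01]
    - [0,-0.01,0.01]
    - [0,-0.01,0.01]
    - [0,0,0]
    - [0,0,0]
  hand: [1,1,1,1,1,1,1,1]

```text
clock: 63.48
position: [0.528, -0.1042, 0.1716]
ee_rot: [-0.203, 0.7, 0.648, 0.222]
contact_force: [-0.2, 0.5, 1.0]
width: 0.0855
gripper_force: 0.0
```

```bash
python3 pick.py .5357 -.0098 .034 -.083 35 .0 0 1 .002 -.003
```

```text
[ 0.5276 -0.1071  0.1683]
n 1 lin/row [-0.0008 -0.0058 -0.0066] ang/row [-0.012  0.052 -0.066] | pos [ 0.528  -0.1042  0.1716] F [-0.2  0.5  1. ] w 0.0855 g 0.0 q [-0.51  0.53  1.87  0.62  1.11 -0.83] t 63.5
```

carry_out:
  linear:
    - [0,0,0]
    - [0,0,0]
    - [0,0,0]
    - [0,0,0]
    - [0,0,0]
    - [0,0,0]
    - [0,0,0]
  angular:
    - [0,0,0]
    - [0,0,0]
    - [0,0,0]
    - [0,0,0]
    - [0,0,0]
    - [0,0,0]
    - [0,0,0]
  hand: [0.3,0.3,0.3,0.3,0.3,0.3,0.3]

```text
clock: 64.07
position: [0.5286, -0.1064, 0.172]
ee_rot: [-0.202, 0.7, 0.647, 0.224]
contact_force: [0.2, -1.6, 7.3]
width: 0.0505
gripper_force: 73.2
```

```bash
python3 place.py g .5357 -.0098 .034; python3 place.py w .492 .279 .014 -.06 .06 -55 21
```

```text
off [ 1.000e-04  1.600e-03 -1.686e-01]
[0.5019 0.4168 0.1706]
n 21 lin/row [-0.0025  0.0498 -0.0001] ang/row [-0.933  0.069  0.007] | pos [ 0.5286 -0.1064  0.172 ] F [ 0.2 -1.6  7.3] w 0.0505 g 73.2 q [-0.52  0.53  1.87  0.62  1.11 -0.83] t 64.1
```

carry_out:
  linear:
    - [0,0,0.03]
    - [0,0,0.06]
    - [0,0,0.07]
    - [0,0,0.08]
    - [-0.0025,0.0498,0.01]
    - [-0.0025,0.0498,0.01]
    - [-0.0025,0.0498,0.01]
    - [-0.0025,0.0498,0.01]
  angular:
    - [0,0,0]
    - [0,0,0]
    - [0,0,0]
    - [0,0,0]
    - [-0.933,0.069,0.007]
    - [-0.933,0.069,0.007]
    - [-0.933,0.069,0.007]
    - [-0.933,0.069,0.007]
  hand: [0.3,0.3,0.3,0.3,0.3,0.3,0.3,0.3]

```text
clock: 64.73
position: [0.5227, -0.0059, 0.3115]
ee_rot: [-0.102, 0.725, 0.671, 0.115]
contact_force: [-1.1, 0.4, -1.9]
width: 0.0506
gripper_force: 72.9
```

carry_out:
  linear:
    - [-0.0025,0.0498,0]
    - [-0.0025,0.0498,0]
    - [-0.0025,0.0498,0]
    - [-0.0025,0.0498,0]
    - [-0.0025,0.0498,0]
    - [-0.0025,0.0498,0]
    - [-0.0025,0.0498,0]
    - [-0.0025,0.0498,0]
  angular:
    - [-0.933,0.069,0.007]
    - [-0.933,0.069,0.007]
    - [-0.933,0.069,0.007]
    - [-0.933,0.069,0.007]
    - [-0.933,0.069,0.007]
    - [-0.933,0.069,0.007]
    - [-0.933,0.069,0.007]
    - [-0.933,0.069,0.007]
  hand: [0.3,0.3,0.3,0.3,0.3,0.3,0.3,0.3]

```text
clock: 65.4
position: [0.5127, 0.194, 0.3111]
ee_rot: [0.101, 0.724, 0.675, -0.104]
contact_force: [-0.5, 0.5, -0.7]
width: 0.0506
gripper_force: 72.9
```

carry_out:
  linear:
    - [-0.0025,0.0498,0]
    - [-0.0025,0.0498,0]
    - [-0.0025,0.0498,0]
    - [-0.0025,0.0498,0]
    - [-0.0025,0.0498,0]
    - [-0.0025,0.0498,0]
    - [-0.0025,0.0498,0]
    - [-0.0025,0.0498,0]
  angular:
    - [-0.933,0.069,0.007]
    - [-0.933,0.069,0.007]
    - [-0.933,0.069,0.007]
    - [-0.933,0.069,0.007]
    - [-0.933,0.069,0.007]
    - [-0.933,0.069,0.007]
    - [-0.933,0.069,0.007]
    - [-0.933,0.069,0.007]
  hand: [0.3,0.3,0.3,0.3,0.3,0.3,0.3,0.3]

```text
clock: 66.07
position: [0.5029, 0.3934, 0.3106]
ee_rot: [0.294, 0.658, 0.618, -0.313]
contact_force: [0.5, -0.6, -1.1]
width: 0.0503
gripper_force: 72.9
```

carry_out:
  linear:
    - [-0.0025,0.0498,0]
    - [0,0,0]
    - [0,0,0]
    - [0,0,0]
  angular:
    - [-0.933,0.069,0.007]
    - [0,0,0]
    - [0,0,0]
    - [0,0,0]
  hand: [0.3,0.3,0.3,0.3]

```text
clock: 66.4
position: [0.502, 0.4166, 0.3105]
ee_rot: [0.316, 0.646, 0.608, -0.337]
contact_force: [-0.3, -0.6, 0.5]
width: 0.0502
gripper_force: 72.9
```

```bash
python3 place.py w .492 .279 .013 -.06 .006 -55 6
```

```text
[0.5019 0.4168 0.1156]
n 6 lin/row [-0.      0.0001 -0.065 ] ang/row [-0.001 -0.004  0.004] | pos [0.502  0.4166 0.3105] F [-0.3 -0.6  0.5] w 0.0502 g 72.9 q [ 0.75  0.68  1.26 -0.64  1.93  0.82] t 66.4
```

carry_out:
  linear:
    - [0,0,-0.065]
    - [0,0,-0.065]
    - [0,0,-0.065]
    - [0,0,-0.065]
    - [0,0,-0.065]
    - [0,0,-0.063]
    - [0,0,0]
    - [0,0,0]
  angular:
    - [0,0,0]
    - [0,0,0]
    - [0,0,0]
    - [0,0,0]
    - [0,0,0]
    - [0,0,0]
    - [0,0,0]
    - [0,0,0]
  hand: [0.3,0.3,0.3,0.3,0.3,0.3,0.3,0.3]

```text
clock: 67.07
position: [0.5022, 0.4155, 0.1169]
ee_rot: [0.316, 0.646, 0.607, -0.338]
contact_force: [0.1, 0.1, -0.1]
width: 0.0508
gripper_force: 72.9
```

carry_out:
  linear:
    - [0,0,-0.004]
    - [0,0,0]
    - [0,0,0]
  angular:
    - [0,0,0]
    - [0,0,0]
    - [0,0,0]
  hand: [0.3,0.3,0.3]

```text
clock: 67.32
position: [0.5024, 0.4172, 0.1173]
ee_rot: [0.316, 0.647, 0.608, -0.335]
contact_force: [-0.5, 0.6, -0.3]
width: 0.0506
gripper_force: 72.8
```

carry_out:
  linear:
    - [0,0,-0.003]
    - [0,0,0]
    - [0,0,0]
  angular:
    - [0,0,0]
    - [0,0,0]
    - [0,0,0]
  hand: [0.3,0.3,0.3]

```text
clock: 67.57
position: [0.5019, 0.4172, 0.1141]
ee_rot: [0.316, 0.646, 0.608, -0.336]
contact_force: [-0.0, 0.3, -1.5]
width: 0.0508
gripper_force: 72.8
```

carry_out:
  linear:
    - [0,0,-0.002]
    - [0,0,0]
  angular:
    - [0,0,0]
    - [0,0,0]
  hand: [0.3,0.3]

```text
clock: 67.73
position: [0.5018, 0.4171, 0.1124]
ee_rot: [0.316, 0.646, 0.608, -0.337]
contact_force: [-0.5, 0.2, -0.7]
width: 0.0507
gripper_force: 72.8
```

carry_out:
  linear:
    - [0,0,-0.002]
    - [0,0,0]
  angular:
    - [0,0,0]
    - [0,0,0]
  hand: [0.3,0.3]

```text
clock: 67.9
position: [0.5018, 0.417, 0.1111]
ee_rot: [0.316, 0.646, 0.608, -0.337]
contact_force: [0.3, 0.1, -0.7]
width: 0.0505
gripper_force: 72.8
```

carry_out:
  linear:
    - [0,0,-0.002]
    - [0,0,0]
  angular:
    - [0,0,0]
    - [0,0,0]
  hand: [0.3,0.3]

```text
clock: 68.07
position: [0.5019, 0.417, 0.1101]
ee_rot: [0.316, 0.646, 0.608, -0.337]
contact_force: [1.4, 0.5, -0.4]
width: 0.0503
gripper_force: 72.8
```

carry_out:
  linear:
    - [0,0,-0.002]
    - [0,0,0]
  angular:
    - [0,0,0]
    - [0,0,0]
  hand: [0.3,0.3]

```text
clock: 68.23
position: [0.5019, 0.4171, 0.1099]
ee_rot: [0.316, 0.646, 0.607, -0.337]
contact_force: [-0.6, 0.6, 2.3]
width: 0.0506
gripper_force: 73.1
```

Contact. Release and retreat.

carry_out:
  linear:
    - [0,0,0]
    - [0,0,0]
    - [0,0,0]
    - [0,0.01,0.01]
    - [0,0.02,0.04]
    - [0,0,0.07]
    - [0,0,0.08]
    - [0,0,0.08]
  angular:
    - [0,0,0]
    - [0,0,0]
    - [0,0,0]
    - [0,0,0]
    - [0,0,0]
    - [0,0,0]
    - [0,0,0]
    - [0,0,0]
  hand: [1,1,1,1,1,1,1,1]

```text
clock: 68.9
position: [0.5017, 0.4323, 0.2505]
ee_rot: [0.316, 0.646, 0.608, -0.338]
contact_force: [0.6, -0.0, 0.3]
width: 0.0853
gripper_force: 0.0
```

```bash
python3 pick.py .6314 -.0177 .034 -.083 35 .08 0 24 .002 -.003; cat > gr.py <<'E'
from fx import *
im=manip.get_image("top").astype(int)
g=((im[:,:,1]>im[:,:,0]+15)&(im[:,:,1]>im[:,:,2]+10)).astype(np.uint8);g[:170]=0;g[235:]=0;g[:,:225]=0;g[:,305:]=0
k,l,st,c=cv2.connectedComponentsWithStats(g)
for i in range(1,k):
    if st[i,4]>20: print("green",st[i,4],onz("top",c[i],.023).round(4))
E
python3 gr.py;python3 red.py|head -7
```

```text
[ 0.6195 -0.1608  0.2338]
n 24 lin/row [ 0.0098 -0.0494 -0.0014] ang/row [ 0.816 -0.06  -0.01 ] | pos [0.5017 0.4323 0.2505] F [ 0.6 -0.   0.3] w 0.0853 g 0.0 q [ 0.77  0.74  1.29 -0.62  1.86  0.88] t 68.9
green 162 [0.4924 0.2802]
green 167 [0.4866 0.2057]
top [316.47 139.87] area 120 z56 [0.6963 0.1084]
top [354.04 167.41] area 16 z56 [ 0.6067 -0.0205]
top [335.33 186.5 ] area 947 z56 [0.5405 0.0406]
side [328.6  207.17] area 2758 z56 [0.5313 0.0505]
side [301.51 236.51] area 526 z56 [0.4786 0.2066]
pred dots [[ 0.6078 -0.0188  0.056 ]
 [ 0.5131 -0.011   0.056 ]
```

carry_out:
  linear:
    - [0.0098,-0.0494,0.02]
    - [0.0098,-0.0494,0.02]
    - [0.0098,-0.0494,0.02]
    - [0.0098,-0.0494,0.02]
    - [0.0098,-0.0494,0.02]
    - [0.0098,-0.0494,0.02]
    - [0.0098,-0.0494,0]
    - [0.0098,-0.0494,0]
  angular:
    - [0.816,-0.06,-0.01]
    - [0.816,-0.06,-0.01]
    - [0.816,-0.06,-0.01]
    - [0.816,-0.06,-0.01]
    - [0.816,-0.06,-0.01]
    - [0.816,-0.06,-0.01]
    - [0.816,-0.06,-0.01]
    - [0.816,-0.06,-0.01]
  hand: [1,1,1,1,1,1,1,1]

```text
clock: 69.72
position: [0.541, 0.2335, 0.3093]
ee_rot: [0.148, 0.714, 0.666, -0.156]
contact_force: [0.4, 0.4, -0.4]
width: 0.0856
gripper_force: 0.0
```

carry_out:
  linear:
    - [0.0098,-0.0494,0]
    - [0.0098,-0.0494,0]
    - [0.0098,-0.0494,0]
    - [0.0098,-0.0494,0]
    - [0.0098,-0.0494,0]
    - [0.0098,-0.0494,0]
    - [0.0098,-0.0494,0]
    - [0.0098,-0.0494,0]
  angular:
    - [0.816,-0.06,-0.01]
    - [0.816,-0.06,-0.01]
    - [0.816,-0.06,-0.01]
    - [0.816,-0.06,-0.01]
    - [0.816,-0.06,-0.01]
    - [0.816,-0.06,-0.01]
    - [0.816,-0.06,-0.01]
    - [0.816,-0.06,-0.01]
  hand: [1,1,1,1,1,1,1,1]

```text
clock: 70.38
position: [0.58, 0.0358, 0.3086]
ee_rot: [-0.03, 0.733, 0.679, 0.034]
contact_force: [-1.3, -0.2, -0.7]
width: 0.0854
gripper_force: 0.0
```

carry_out:
  linear:
    - [0.0098,-0.0494,0]
    - [0.0098,-0.0494,0]
    - [0.0098,-0.0494,0]
    - [0.0098,-0.0494,0]
    - [0.0098,-0.0494,-0.03]
    - [0.0098,-0.0494,-0.03]
    - [0.0098,-0.0494,-0.045]
    - [0.0098,-0.0494,-0.045]
  angular:
    - [0.816,-0.06,-0.01]
    - [0.816,-0.06,-0.01]
    - [0.816,-0.06,-0.01]
    - [0.816,-0.06,-0.01]
    - [0.816,-0.06,-0.01]
    - [0.816,-0.06,-0.01]
    - [0.816,-0.06,-0.01]
    - [0.816,-0.06,-0.01]
  hand: [1,1,1,1,1,1,1,1]

```text
clock: 71.05
position: [0.6195, -0.162, 0.2333]
ee_rot: [-0.205, 0.702, 0.645, 0.223]
contact_force: [-0.2, -0.3, -0.6]
width: 0.0854
gripper_force: 0.0
```

carry_out:
  linear:
    - [0,0,0]
    - [0,0,0]
  angular:
    - [0,0,0]
    - [0,0,0]
  hand: [1,1]

```text
clock: 71.22
position: [0.619, -0.1624, 0.2311]
ee_rot: [-0.206, 0.704, 0.643, 0.221]
contact_force: [-0.5, 0.5, 0.4]
width: 0.0855
gripper_force: 0.0
```

```bash
python3 pick.py .6314 -.0177 .034 -.083 35 .0 0 6 .002 -.003
```

```text
[ 0.6233 -0.115   0.1683]
n 6 lin/row [ 0.0014  0.0158 -0.0209] ang/row [-0.007 -0.013  0.009] | pos [ 0.619  -0.1624  0.2311] F [-0.5  0.5  0.4] w 0.0855 g 0.0 q [-0.52  0.58  1.56  0.56  1.34 -0.66] t 71.2
```

carry_out:
  linear:
    - [0.0014,0.015,-0.022]
    - [0.0014,0.015,-0.022]
    - [0.0014,0.015,-0.022]
    - [0.0014,0.015,-0.022]
    - [0.0014,0.015,-0.022]
    - [0.0014,0.015,-0.022]
    - [0,0,0]
    - [0,0,0]
  angular:
    - [0,0,0]
    - [0,0,0]
    - [0,0,0]
    - [0,0,0]
    - [0,0,0]
    - [0,0,0]
    - [0,0,0]
    - [0,0,0]
  hand: [1,1,1,1,1,1,1,1]

```text
clock: 71.88
position: [0.6235, -0.1146, 0.1682]
ee_rot: [-0.205, 0.702, 0.646, 0.221]
contact_force: [-0.2, -0.2, -0.1]
width: 0.0859
gripper_force: 0.0
```

```bash
python3 pick.py .6314 -.0177 .034 -.083 35 .0 0 1 .002 -.003
```

```text
[ 0.6233 -0.115   0.1683]
n 1 lin/row [-0.0005 -0.0008  0.0002] ang/row [-0.011 -0.022 -0.002] | pos [ 0.6235 -0.1146  0.1682] F [-0.2 -0.2 -0.1] w 0.0859 g 0.0 q [-0.46  0.63  1.65  0.61  1.19 -0.7 ] t 71.9
```

carry_out:
  linear:
    - [0,-0.003,0]
    - [0,0,0]
    - [0,0,0]
    - [0,0,0]
    - [0,0,0]
    - [0,0,0]
    - [0,0,0]
    - [0,0,0]
  angular:
    - [0,0,0]
    - [0,0,0]
    - [0,0,0]
    - [0,0,0]
    - [0,0,0]
    - [0,0,0]
    - [0,0,0]
    - [0,0,0]
  hand: [1,0.3,0.3,0.3,0.3,0.3,0.3,0.3]

```text
clock: 72.55
position: [0.6242, -0.1178, 0.1694]
ee_rot: [-0.203, 0.702, 0.645, 0.222]
contact_force: [0.3, -2.2, 5.4]
width: 0.0502
gripper_force: 73.4
```

```bash
python3 place.py g .6314 -.0177 .034; python3 place.py w .4965 .354 .014 -.06 .06 -55 24
```

```text
off [-0.0046  0.0015 -0.1685]
[0.5061 0.489  0.1744]
n 24 lin/row [-0.0098  0.0506  0.0004] ang/row [-0.816  0.06   0.01 ] | pos [ 0.6242 -0.1178  0.1694] F [ 0.3 -2.2  5.4] w 0.0502 g 73.4 q [-0.46  0.63  1.65  0.61  1.19 -0.71] t 72.5
```

carry_out:
  linear:
    - [0,0,0.03]
    - [0,0,0.06]
    - [0,0,0.07]
    - [0,0,0.08]
    - [-0.0098,0.0506,0.01]
    - [-0.0098,0.0506,0.01]
    - [-0.0098,0.0506,0.01]
    - [-0.0098,0.0506,0.01]
  angular:
    - [0,0,0]
    - [0,0,0]
    - [0,0,0]
    - [0,0,0]
    - [-0.816,0.06,0.01]
    - [-0.816,0.06,0.01]
    - [-0.816,0.06,0.01]
    - [-0.816,0.06,0.01]
  hand: [0.3,0.3,0.3,0.3,0.3,0.3,0.3,0.3]

```text
clock: 73.22
position: [0.6032, -0.0152, 0.3094]
ee_rot: [-0.116, 0.724, 0.668, 0.127]
contact_force: [-0.5, -0.1, -1.7]
width: 0.0507
gripper_force: 72.9
```

carry_out:
  linear:
    - [-0.0098,0.0506,0]
    - [-0.0098,0.0506,0]
    - [-0.0098,0.0506,0]
    - [-0.0098,0.0506,0]
    - [-0.0098,0.0506,0]
    - [-0.0098,0.0506,0]
    - [-0.0098,0.0506,0]
    - [-0.0098,0.0506,0]
  angular:
    - [-0.816,0.06,0.01]
    - [-0.816,0.06,0.01]
    - [-0.816,0.06,0.01]
    - [-0.816,0.06,0.01]
    - [-0.816,0.06,0.01]
    - [-0.816,0.06,0.01]
    - [-0.816,0.06,0.01]
    - [-0.816,0.06,0.01]
  hand: [0.3,0.3,0.3,0.3,0.3,0.3,0.3,0.3]

```text
clock: 73.88
position: [0.5638, 0.1876, 0.3091]
ee_rot: [0.062, 0.73, 0.678, -0.064]
contact_force: [-0.9, 0.7, -1.7]
width: 0.0502
gripper_force: 72.9
```

carry_out:
  linear:
    - [-0.0098,0.0506,0]
    - [-0.0098,0.0506,0]
    - [-0.0098,0.0506,0]
    - [-0.0098,0.0506,0]
    - [-0.0098,0.0506,0]
    - [-0.0098,0.0506,0]
    - [-0.0098,0.0506,0]
    - [-0.0098,0.0506,0]
  angular:
    - [-0.816,0.06,0.01]
    - [-0.816,0.06,0.01]
    - [-0.816,0.06,0.01]
    - [-0.816,0.06,0.01]
    - [-0.816,0.06,0.01]
    - [-0.816,0.06,0.01]
    - [-0.816,0.06,0.01]
    - [-0.816,0.06,0.01]
  hand: [0.3,0.3,0.3,0.3,0.3,0.3,0.3,0.3]

```text
clock: 74.55
position: [0.5247, 0.3901, 0.3089]
ee_rot: [0.235, 0.686, 0.642, -0.25]
contact_force: [-0.3, -0.4, -1.1]
width: 0.0505
gripper_force: 72.9
```

carry_out:
  linear:
    - [-0.0098,0.0506,0]
    - [-0.0098,0.0506,0]
    - [-0.0098,0.0506,0]
    - [-0.0098,0.0506,0]
    - [0,0,0]
    - [0,0,0]
    - [0,0,0]
  angular:
    - [-0.816,0.06,0.01]
    - [-0.816,0.06,0.01]
    - [-0.816,0.06,0.01]
    - [-0.816,0.06,0.01]
    - [0,0,0]
    - [0,0,0]
    - [0,0,0]
  hand: [0.3,0.3,0.3,0.3,0.3,0.3,0.3]

```text
clock: 75.13
position: [0.506, 0.4897, 0.3084]
ee_rot: [0.316, 0.646, 0.608, -0.337]
contact_force: [0.5, 0.0, -0.6]
width: 0.0502
gripper_force: 72.9
```

```bash
python3 place.py w .4965 .354 .013 -.06 .006 -55 6
```

```text
[0.5061 0.489  0.1194]
n 6 lin/row [ 0.     -0.0002 -0.063 ] ang/row [-0.001 -0.003  0.004] | pos [0.506  0.4897 0.3084] F [ 0.5  0.  -0.6] w 0.0502 g 72.9 q [ 0.81  0.76  1.09 -0.63  2.03  0.81] t 75.1
```

carry_out:
  linear:
    - [0,0,-0.063]
    - [0,0,-0.063]
    - [0,0,-0.063]
    - [0,0,-0.063]
    - [0,0,-0.063]
    - [0,0,-0.063]
    - [0,0,0]
    - [0,0,0]
  angular:
    - [0,0,0]
    - [0,0,0]
    - [0,0,0]
    - [0,0,0]
    - [0,0,0]
    - [0,0,0]
    - [0,0,0]
    - [0,0,0]
  hand: [0.3,0.3,0.3,0.3,0.3,0.3,0.3,0.3]

```text
clock: 75.8
position: [0.5066, 0.4884, 0.1194]
ee_rot: [0.316, 0.646, 0.607, -0.338]
contact_force: [0.9, -0.2, -1.0]
width: 0.0504
gripper_force: 74.6
```

carry_out:
  linear:
    - [0,0,-0.005]
    - [0,0,-0.004]
    - [0,0,0]
    - [0,0,0]
  angular:
    - [0,0,0]
    - [0,0,0]
    - [0,0,0]
    - [0,0,0]
  hand: [0.3,0.3,0.3,0.3]

```text
clock: 76.13
position: [0.5063, 0.4901, 0.1165]
ee_rot: [0.316, 0.647, 0.608, -0.336]
contact_force: [-0.1, -0.6, -0.7]
width: 0.0503
gripper_force: 74.6
```

carry_out:
  linear:
    - [0,0,-0.002]
    - [0,0,0]
  angular:
    - [0,0,0]
    - [0,0,0]
  hand: [0.3,0.3]

```text
clock: 76.3
position: [0.5061, 0.4901, 0.1144]
ee_rot: [0.316, 0.646, 0.608, -0.336]
contact_force: [-0.6, -0.4, -0.8]
width: 0.0504
gripper_force: 74.6
```

carry_out:
  linear:
    - [0,0,-0.002]
    - [0,0,0]
  angular:
    - [0,0,0]
    - [0,0,0]
  hand: [0.3,0.3]

```text
clock: 76.47
position: [0.5061, 0.4901, 0.1134]
ee_rot: [0.316, 0.646, 0.608, -0.337]
contact_force: [0.5, 0.9, 1.7]
width: 0.0504
gripper_force: 74.9
```

carry_out:
  linear:
    - [0,0,-0.002]
    - [0,0,0]
  angular:
    - [0,0,0]
    - [0,0,0]
  hand: [0.3,0.3]

```text
clock: 76.63
position: [0.5061, 0.4902, 0.1133]
ee_rot: [0.317, 0.646, 0.607, -0.337]
contact_force: [0.0, 1.6, 4.6]
width: 0.0503
gripper_force: 75.3
```

carry_out:
  linear:
    - [0,0,0]
    - [0,0,0]
    - [0,0,0]
    - [0,0.01,0.01]
    - [0,0.02,0.04]
    - [0,0,0.07]
    - [0,0,0.08]
    - [0,0,0.08]
  angular:
    - [0,0,0]
    - [0,0,0]
    - [0,0,0]
    - [0,0,0]
    - [0,0,0]
    - [0,0,0]
    - [0,0,0]
    - [0,0,0]
  hand: [1,1,1,1,1,1,1,1]

```text
clock: 77.3
position: [0.5059, 0.5052, 0.2527]
ee_rot: [0.316, 0.646, 0.608, -0.338]
contact_force: [1.0, 0.3, -0.4]
width: 0.0857
gripper_force: 0.0
```

carry_out:
  linear:
    - [-0.02,-0.07,0.04]
    - [-0.02,-0.07,0.04]
    - [-0.02,-0.07,0.02]
    - [-0.02,-0.07,0]
    - [-0.02,-0.07,0]
    - [-0.02,-0.07,0]
    - [-0.02,-0.07,0]
    - [-0.02,-0.07,0]
  angular:
    - [0.8,-0.06,0]
    - [0.8,-0.06,0]
    - [0.8,-0.06,0]
    - [0.8,-0.06,0]
    - [0.8,-0.06,0]
    - [0.8,-0.06,0]
    - [0.8,-0.06,0]
    - [0.8,-0.06,0]
  hand: [1,1,1,1,1,1,1,1]

```text
clock: 77.97
position: [0.4252, 0.2236, 0.3025]
ee_rot: [0.153, 0.711, 0.668, -0.158]
contact_force: [1.4, -0.1, -0.2]
width: 0.0853
gripper_force: 0.0
```

carry_out:
  linear:
    - [0,-0.07,0]
    - [0,-0.07,0]
    - [0,-0.07,0]
    - [0,-0.07,0]
    - [0,-0.07,0]
    - [0,-0.07,0]
    - [0,-0.07,0]
    - [0,-0.07,0]
  angular:
    - [0.3,0,0]
    - [0.3,0,0]
    - [0.3,0,0]
    - [0,0,0]
    - [0,0,0]
    - [0,0,0]
    - [0,0,0]
    - [0,0,0]
  hand: [1,1,1,1,1,1,1,1]

```text
clock: 78.63
position: [0.4258, -0.0566, 0.3025]
ee_rot: [0.128, 0.716, 0.672, -0.135]
contact_force: [0.8, 0.1, 0.4]
width: 0.0855
gripper_force: 0.0
```

```bash
python3 gr.py; python3 red.py|head -6; python3 - <<'E'
from h import *
a=crop(manip.get_image("top")[:,:,::-1],205,90,165,160,4)[:600]
cv2.imwrite("pics/z.png",a)
E
```

```text
green 165 [0.4967 0.3563]
green 163 [0.4926 0.2803]
green 167 [0.4866 0.2057]
top [316.47 139.76] area 121 z56 [0.6966 0.1084]
top [335.33 186.49] area 948 z56 [0.5405 0.0406]
side [328.6 207.2] area 2781 z56 [0.5311 0.0506]
side [301.48 236.55] area 528 z56 [0.4785 0.2067]
pred dots [[ 0.6078 -0.0188  0.056 ]
 [ 0.5131 -0.011   0.056 ]
```

View pics/z.png

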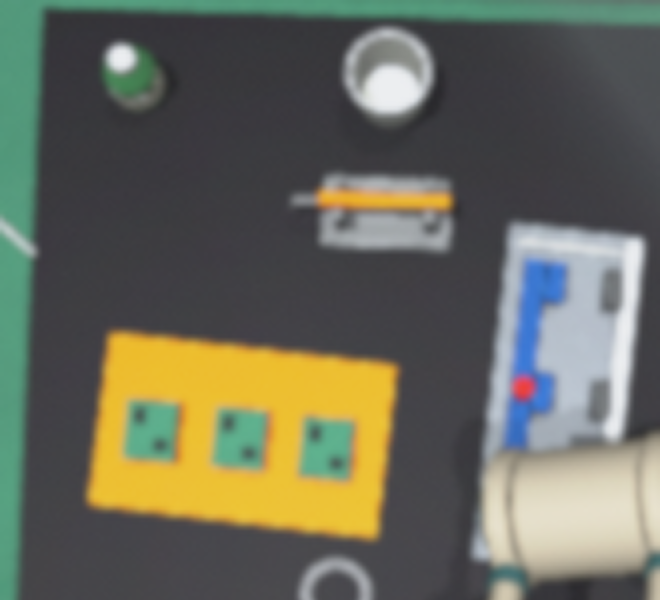

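The view shows all three modules on the orange pad, circuit face up at (152,430), (240,438) and (327,448). The probe is back in its cradle at (385,198) and the jaw is open with its post at (523,387).

```bash
python3 -c "
from rig import manip
print(manip.sign_off())"
```

```text
the job is handed in; nothing more can be done
None
```

The job is handed in at about 79 s: all three modules were clamped, their seams traced white, yellow, blue (blue about 0.8 mm clear by my estimate), the probe is back in its cradle, the jaw is fully open, and the modules lie circuit face up on the orange pad.

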